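# Load the ribbon rack and lay its retaining bar

### The job

Move the red ribbon spool from its small stand into the free bay of the ribbon rack, the one with the red pad, so that it stands on its rim in line with the other two. Then lay the green metal retaining bar across the rack over the three spools, lying level at the bottom of the notches of both end cheeks and about centred, grip tab upward. Set both down gently rather than letting them drop, do not knock the lamp over the rack, and leave everything else on the desk as it stands.

Things in the scene. Friction and masses are not known exactly. Their poses are not given: they have to be found in the camera images.
- rack: Fixed plywood ribbon rack, 280 mm long (y), 115 mm deep. Origin on the desk midway between the end cheeks, under the spools' centre line; x points away from its open front, y along the row, z up. Floor at z 12 mm. Bays at y -60, 0, +60 mm, inside 52 (x) by 36 (y) mm, enclosed by lips and dividers up to z 22 mm. A 64 mm spool stands on its rim there at x 0; its top is at z 76 mm.
- notch_a (a point): Middle of the notch floor of the end cheek at the rack's y = -112 mm, 80 mm above the desk; axes as the rack. The cheek is 14 mm thick (y), 50 mm wide (x). The notch, open upward, runs along y; its floor is 18 mm wide and its sides flare outward 20 degrees up to about 16 mm above the floor, guiding the bar in. The seated bar's axis is 6 mm above this point, 4 mm over the spools' tops (bar underside).
- notch_b (a point): The same point of the like notch of the other end cheek, at the rack's y = +112 mm.
- lamp: LED light bar fixed over the rack's far half; same origin and axes as the rack. Its strip, 290 mm long, fills x 16 to 44 mm, z 163 to 179 mm; two 12 mm posts at x 30, y -130 and +130 mm. A vertical gripper's body would hit it above the bays and notches: come in from the open front (rack's -x side), the tool leaning back to that side by 30 to 45 degrees.
- bay_pad: Thin red pad, 50 by 34 mm, on the floor of the free bay; origin on the rack floor at the bay's centre (12 mm above the desk), axes as the rack. The spool's centre belongs 32 mm above this point.
- spool_red_center (a point): Centre of the red ribbon spool: 64 mm diameter, 24 mm wide over the flat faces of its white flanges, about 60 g. It stands on its rim, axis (its y) level; the roll angle about y does not matter. 44 mm above the desk while on its stand. Pinch it on the two flange faces, at or up to 15 mm above the centre.
- stand: Wooden single-spool stand, fixed, 90 mm (x) by 60 mm (y), holding the red spool at the start, spool axis along the stand's y; origin on the desk under its centre, floor at z 12 mm, lips up to z 22 mm around the spool's foot. The spool lifts straight up out of it.
- bar_mid (a point): Middle of the retaining bar's axis: green-painted metal, 264 mm long (y), 14 wide (x), 12 high (z), about 130 g, flat on the desk at the start (this point 6 mm up). At its middle an upright orange grip tab, 30 mm along y, 12 along x, from 6 to 44 mm above this point: pinch its two y ends about 33 mm above this point, with any tilt about y. Same either way round.
- spool_blue_center (a point): Centre of the blue spool, same size as the red one, standing loose in another bay of the rack; leave it there.
- spool_yellow_center (a point): Centre of the yellow spool, same size, standing loose in the remaining bay; leave it there.
- ribbon_pink: Bystander: pink ribbon roll lying flat, 80 mm diameter, 22 mm high; origin under its centre.
- ribbon_navy: Bystander: navy ribbon roll lying flat, 72 mm diameter, 26 mm high; origin under its centre.
- glue: Bystander: glue bottle, 52 mm diameter, 130 mm high; origin under its centre.
- water: Bystander: water bottle behind the work, 64 mm diameter, 200 mm high; origin under its centre.
- tape: Bystander: orange tape dispenser, 130 mm long (x), 40 mm wide, 84 mm high; origin under its centre.
- stapler: Bystander: green stapler, 150 mm long (x), 36 mm wide, 41 mm high; origin under its centre.
Not all that is in view belongs to the job. What is shaped like the part that bears spool_blue_center but orange is not meant.

How it is judged (in metres and radians):
On the way, in this order (a step that is already met when the one before it is completed fails the run):
1. the red spool stands in the free bay, let go, before the bar goes on (horizontal distance between spool_red_center and bay_pad below 0.008 m and z of spool_red_center in the frame of bay_pad below 0.036 m and angle between the y axis of spool_red_center and the y axis of rack, either way round below 0.15 rad and contact force between spool_red and the fingers below 0.05 N), for 0.2 s.
2. the bar lies in both notches, let go (x of bar_mid in the frame of rack between -0.005 and 0.005 m and y of bar_mid in the frame of rack between -0.012 and 0.012 m and z of bar_mid in the frame of rack below 0.0895 m and angle between the y axis of bar_mid and the y axis of rack, either way round below 0.05 rad and angle between bar_mid's own z axis and vertical below 0.1 rad and contact force between bar and the fingers below 0.05 N), for 0.2 s.
At the end, for the whole second after the job is handed in: Red spool on its rim in the free bay (8 mm from centre, 4 mm in height, axis within 9 deg); bar at the bottom of both notches (5 mm across, 12 mm along, 3.5 mm in height, level to 6 deg, in line to 3 deg); other two spools in their bays within 12 mm; all released and still (all of step 1 and all of step 2 and x of spool_blue_center in the frame of rack between -0.008 and 0.008 m and z of each of spool_blue_center, spool_yellow_center in the frame of rack below 0.048 m and distance of each of spool_blue_center, spool_yellow_center from where it was at the start of the episode below 0.012 m and x of spool_yellow_center in the frame of rack between -0.008 and 0.008 m and linear speed of each of bar, spool_red below 0.02 m/s); the robot touches nothing.
It fails at once if the bar or the spool is dropped (falls free for more than about 25 mm) ((contact force between bar and the fingers below 0.05 N and linear speed of bar above 0.7 m/s) or (contact force between spool_red and the fingers below 0.05 N and linear speed of spool_red above 0.7 m/s)).
It fails at once if the lamp is knocked (contact force between lamp and anything else above 8 N).
It fails at once if another thing on the desk is disturbed (distance of any of ribbon_pink, ribbon_navy, glue, water, tape, stapler from where it was at the start of the episode above 0.02 m or distance of any of spool_blue_center, spool_yellow_center from where it was at the start of the episode above 0.025 m).
It also fails if it takes over 72 s, if anything falls off the work surface, if the arm or the gripper's body presses on something with over 40 N, if the wrist force passes 120 N, or if a joint passes its speed limit or range.

### The arm

A 6-joint arm with a two-finger parallel gripper is mounted at the origin on the work surface. World frame = base frame: x ahead of the robot, y to its left, z up, the work surface at z = 0. Lengths are in mm, angles in degrees, forces in N, time in s.
With the tool pointing down it reaches from about 300 to 850 mm from the base axis. Payload 4.2 kg.
Tool frame: the origin (TCP) lies at the very end of the fingers, on their centre line; the grasp point (between the pads) lies 19 mm behind it; z points along the fingers, y is the line along which they close (so a half turn about z gives the same grasp; the last joint's range is limited). The gripper opens to 91 mm and grips with 3 to 60 N. Pads are 32 mm wide; open, the fingers measure 118 mm over their backs; the gripper's body (76 mm by 178 mm) begins 60 mm behind the grasp point.
Start: joints at [72.307, 18.312, 89.639, -0, 72.044, -1.146], TCP at [163.764, 551.206, 182.976] pointing down, gripper open.
Joint ranges: [-177.97, 177.97], [-48.28, 115.42], [12.27, 149.76], [-77.06, 257.06], [2.81, 150.46], [-146.56, 146.56]. Speed limits (degrees/s): [147.25, 147.25, 180, 180, 180, 180].

### API

Orientations are given as [roll, pitch, yaw] about the fixed x, y, z axes, in that order (R = Rz(yaw) Ry(pitch) Rx(roll)).
In Python, from workcell import * gives the robot as it stands.
- The arm moves only by the tool move_arm, never from a script. Its argument "motion" is a list of rows, each a list of 3 entries, a list of its own where there are three numbers: the finger opening in mm, from 0 to 91.2, then the shift along the world's x, y, z in units of 25 mm (1.0 is 25 mm), then the turn, a rotation vector about the world's x, y, z in units of 4 degrees (1.0 is 4 degrees). In form: [[grip, [x, y, z], [ax, ay, az]], ...]. A call has 1 to 20 rows; each row shifts and turns the commanded pose from where the row before left it; what a row does not reach is not made up. A row lasts 1/12 s, in which the tool goes at most 41.7 mm and 7.16 degrees, less where a joint would pass 70% of its speed; a pose out of reach is approached as far as the arm can. A call with a number of a shift or a turn outside -1 to 1 is refused whole. A call with a gripper value outside its range is refused whole. The fingers move at their own pace and stop on an object; "grip_force" is the grip in N (left out, the last holds). Time passes only in rows, so rows that do not move let the fingers close. It gives the time, the measured TCP pose, the force, the opening and the grip force at its end, in the units of the state.
- state(): the state, without advancing time (a new reading comes with each control period).
- grab_frame(name): name is "scene" or "side" or "wrist"; returns the picture (384x512x3 uint8, blue, green, red); there is no depth.
- camera_info(name): a dict with "fx", "fy", "cx", "cy" (pixels), "k1" (the pictures are not rectified: a ray, as slopes to the right and down, at radius r is drawn at 1 + k1 r^2 times it, then the intrinsics apply), "rvec" (rotation vector, rad) and "tvec" (3), from world to camera coordinates, as OpenCV has them. Camera axes: x right, y down, z forward; pixel columns grow to the right and rows downward; lengths in mm; the calibration is good to about 2 mm. A picture is of the moment at which its call begins: read the wrist's pose just before it. camera_info takes no time and is no camera call; for the wrist camera it gives the pose at the moment of the call.
- job_done(): hands the job in; it is judged then, once.
The state is a dict: "time_s": time; "qpos": joint angles; "qvel": joint speeds; "effort": joint torques, N m; "ee_pos": TCP position; "ee_rot": TCP orientation; "force": force on the tool from outside, world axes, zero at the start; "torque": the same for the moment, N m; "gripper_width": finger opening in mm; "gripper_force": force on a finger pad.
Only numpy, scipy, OpenCV 4.12 (cv2) and the standard library are available. Lean on these libraries where they do the work, as an engineer would, in place of code of your own. Each camera call takes 0.05 s, during which the arm holds its last target. There are 200 camera calls.

## Working session

There is one attempt and no reset: what is moved stays moved. The work goes in short steps, Python scripts to look and compute and a tool call to move; the robot and the scene stay as the last step left them, time stands still between calls to the robot, and variables do not carry over. Pictures are saved under pics/ and viewed, at most 10 in all, crops included, and the job is handed in when it is done.

Besides the shell and the picture viewer there is one more tool, called after ">>>" as name([rows], argument=value, ...), one row to a line, values as JSON. move_arm: Moves the arm, as the interface text tells. Shifts and turns lie within -1 to 1; 1 stands for 25 mm of shift or 4 degrees of turn. Its arguments: {"type":"object","properties":{"motion":{"type":"array","items":{"type":"array"}},"grip_force":{"type":"number"}},"required":["motion"]}

```bash
mkdir -p pics; ls; python3 - <<'E'
from workcell import *
import cv2
for n in ["scene","side","wrist"]:
    print(n,camera_info(n)); cv2.imwrite(f"pics/{n}0.png",grab_frame(n))
print(state())
E
```

```text
pics
scene {'fx': 373.0465298429783, 'fy': 373.0465298429783, 'cx': 257.06193759506255, 'cy': 193.69946909745482, 'k1': -0.054514375549114084, 'rvec': array([ 1.2622159 ,  2.51778826, -0.70542496]), 'tvec': array([ 282.93966713, -350.43791779, 1565.02699676])}
side {'fx': 349.1807338720201, 'fy': 349.1807338720201, 'cx': 256.00595550782805, 'cy': 194.72449308062363, 'k1': -0.08410818894936108, 'rvec': array([ 2.05027811, -0.92893439,  0.44152054]), 'tvec': array([-333.96106544,  335.29976378,  729.56646546])}
wrist {'fx': 318.2309958241274, 'fy': 318.2309958241274, 'cx': 256.6911043303959, 'cy': 189.90919097950203, 'k1': 0.015102977778079342, 'rvec': array([-2.34566718, -1.75104763, -0.22338477]), 'tvec': array([-573.70695238,  -28.35347156,  391.54229556])}
{'time_s': 0.15, 'qpos': array([ 7.23073838e+01,  1.83422465e+01,  8.96895257e+01,  2.83930641e-05,
        7.20467496e+01, -1.14756201e+00]), 'qvel': array([ 0.05619338, -0.07848291, -0.20694676, -0.04532288, -0.03985593,
       -0.07908855]), 'effort': array([ 5.27753491e-04, -4.12770724e+01, -2.32153094e+01,  7.27282232e-02,
        4.33830090e-02, -1.11809295e-04]), 'ee_pos': array([163.62534922, 550.77487399, 182.32888587]), 'ee_rot': array([-1.79921494e+02, -1.59958002e-03,  1.63454936e+02]), 'force': array([-0.08441727, -0.11481579, -0.57119858]), 'torque': array([ 0.05532564,  0.04280297, -0.0128958 ]), 'gripper_force': 0.0, 'gripper_width': 91.5527356758477}
```

View pics/scene0.png

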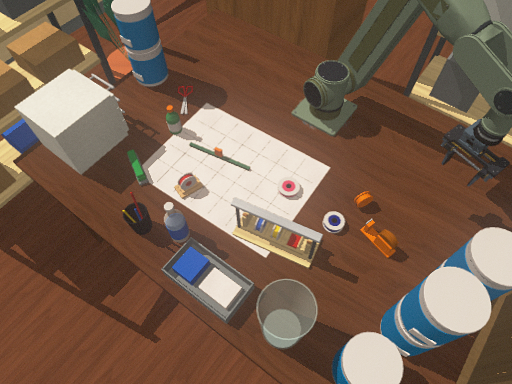

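View pics/side0.png

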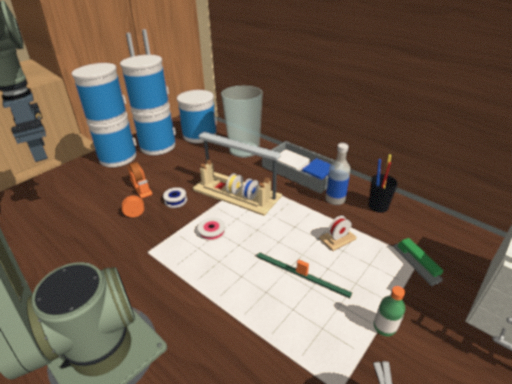

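View pics/wrist0.png

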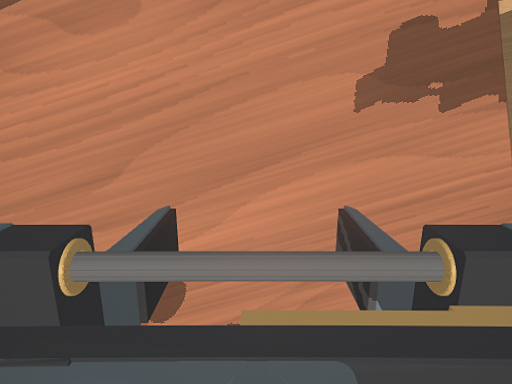

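Scene view: rack at about (275,235), red spool on its stand at (188,184), bar from (190,145) to (250,168) with tab at (218,151), robot base at (325,100). The wrist view shows only desk.

```bash
cat > h.py <<'E'
import numpy as np, cv2
from scipy.spatial.transform import Rotation as Ro
from workcell import *
def ray(info,px):
    K=np.array([[info['fx'],0,info['cx']],[0,info['fy'],info['cy']],[0,0,1]])
    p=cv2.undistortPoints(np.array(px,float).reshape(-1,1,2),K,np.array([info['k1'],0,0,0]))[:,0]
    R=cv2.Rodrigues(info['rvec'])[0]
    d=np.c_[p,np.ones(len(p))]@R
    return -R.T@info['tvec'],d
def plane(info,px,z):
    c,d=ray(info,px); return c+d*((z-c[2])/d[:,2])[:,None]
def proj(info,P):
    K=np.array([[info['fx'],0,info['cx']],[0,info['fy'],info['cy']],[0,0,1]])
    return cv2.projectPoints(np.array(P,float).reshape(-1,1,3),info['rvec'],info['tvec'],K,np.array([info['k1'],0,0,0]))[0][:,0]
def tri(i1,p1,i2,p2):
    c1,d1=ray(i1,[p1]);c2,d2=ray(i2,[p2]);d1=d1[0]/np.linalg.norm(d1);d2=d2[0]/np.linalg.norm(d2)
    s=np.linalg.lstsq(np.c_[d1,-d2],c2-c1,rcond=None)[0]
    a=c1+d1*s[0];b=c2+d2*s[1];return (a+b)/2,np.linalg.norm(a-b)
def blobs(im,lo,hi,amin=15):
    m=cv2.inRange(cv2.cvtColor(im,cv2.COLOR_BGR2HSV),np.array(lo),np.array(hi))
    n,l,s,c=cv2.connectedComponentsWithStats(m)
    return m,[(s[i],c[i],l==i) for i in range(1,n) if s[i,4]>=amin]
E
python3 - <<'E'
from h import *
sc=cv2.imread('pics/scene0.png');sd=cv2.imread('pics/side0.png')
I=camera_info('scene');J=camera_info('side')
for nm,im,inf in (('scene',sc,I),('side',sd,J)):
    m,b=blobs(im,[45,80,20],[85,255,255],30)
    for s,c,l in b: print(nm,'green',s,c.round(1))
    m,b=blobs(im,[3,150,150],[14,255,255],8)
    for s,c,l in b:
        if s[4]<600: print(nm,'orange',s,c.round(1),plane(inf,[c],30).round(0))
names={'stand':(188,184),'bar a':(190,145),'bar b':(250,168),'pink':(290,187),'navy':(333,222),'rackNW':(233,233),'rackSE':(312,265)}
for k,v in names.items(): print(k,plane(I,[v],6).round(0))
A=cv2.resize(sc[190:275,220:335],None,fx=3.4,fy=3.4,interpolation=cv2.INTER_CUBIC)
B=cv2.resize(sd[125:215,185:290],None,fx=3.6,fy=3.6,interpolation=cv2.INTER_CUBIC)
C=cv2.resize(sc[165:205,165:215],None,fx=5,fy=5,interpolation=cv2.INTER_CUBIC)
D=cv2.resize(sd[210:260,315:365],None,fx=5,fy=5,interpolation=cv2.INTER_CUBIC)
o=np.zeros((600,800,3),np.uint8)
o[:A.shape[0],:A.shape[1]]=A;o[:B.shape[0],395:395+B.shape[1]]=B;o[340:340+200,:250]=C;o[340:590,300:550]=D
cv2.imwrite('pics/c1.png',o)
E
```

```text
scene green [ 83   0  24  31 176] [92.6 13. ]
scene green [103   0  11  18  79] [107.9   7.1]
scene green [166 113   6   9  38] [168.3 116.7]
scene green [127 150  19  31 238] [135.8 165. ]
scene orange [107  46  25  29 417] [119.1  61.9] [[ 323. -903.   30.]]
scene orange [114  76   7   3  14] [117.3  76.9] [[ 397. -833.   30.]]
scene orange [166 105   7   5  29] [169.2 107.1] [[ 393. -514.   30.]]
scene orange [215 148   7   4  17] [217.8 149.4] [[ 443. -209.   30.]]
scene orange [354 191  19  14  99] [361.8 196.6] [[300. 333.  30.]]
scene orange [360 220  35  38 397] [377.1 239.7] [[417. 454.  30.]]
scene orange [381 229  14  12  77] [387.7 234.4] [[378. 474.  30.]]
side green [398 238  45  39 598] [420.1 256.2]
side green [258 254  37  19 121] [275.9 262.4]
side green [306 276  44  20 155] [328.4 285.4]
side green [380 298  25  22 400] [392.4 308.5]
side orange [298 261  10  14  59] [303.4 265.7] [[ 459. -199.   30.]]
side orange [392 287  13  13 120] [398.3 292.3] [[ 536. -418.   30.]]
stand [[ 618. -208.    6.]]
bar a [[ 478. -325.    6.]]
bar b [[425. -68.   6.]]
pink [[405. 100.   6.]]
navy [[435. 300.   6.]]
rackNW [[674.  49.   6.]]
rackSE [[610. 326.   6.]]
```

View pics/c1.png

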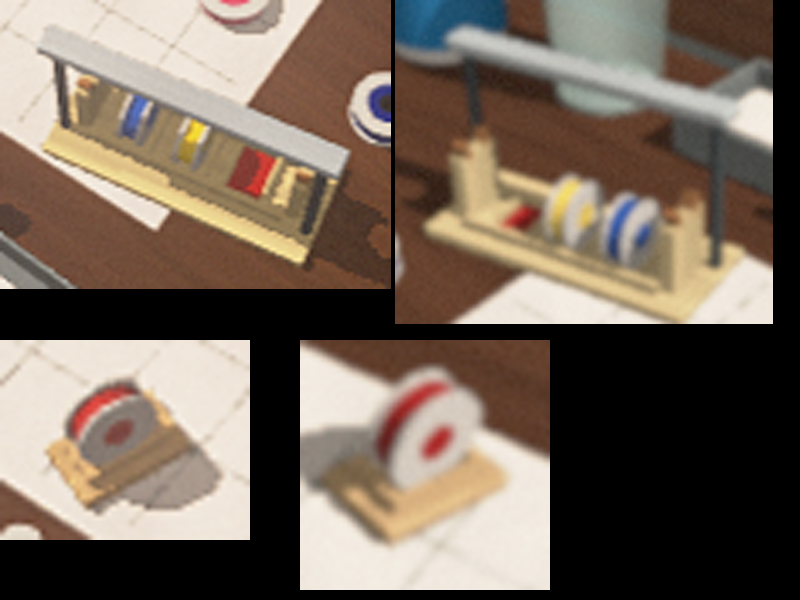

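The crop shows the free bay (red pad) at the rack's +y end, yellow in the middle, blue at −y. The rack yaw is about 13°, centred near (586,175). Next I need the wrist camera's offset so I can look from close by.

```bash
python3 - <<'E'
from h import *
s=state();w=camera_info('wrist')
Rt=Ro.from_euler('xyz',s['ee_rot'],degrees=True).as_matrix()
Rc=cv2.Rodrigues(w['rvec'])[0]
print('cam in tool',Rt.T@(-Rc.T@w['tvec']-s['ee_pos']),'axes in tool (cols cam x,y,z)\n',(Rt.T@Rc.T).round(2))
I=camera_info('scene');J=camera_info('side')
print('tab',tri(I,(217.8,149.4),J,(303.4,265.7)))
# spool centre (scene hub at crop(118,432), side hub crop(437,443))
print('spool',tri(I,(165+118/5,165+92/5),J,(315+137/5,210+103/5)))
for n,a in (('blue',(220+135/3.4,190+112/3.4)),('yellow',(220+190/3.4,190+138/3.4))): print(n,plane(I,[a],50).round())
E
```

```text
cam in tool [  71.87349812   -0.49205115 -202.80323887] axes in tool (cols cam x,y,z)
 [[ 0.   -0.97 -0.25]
 [ 1.    0.    0.  ]
 [ 0.   -0.25  0.97]]
tab (array([ 449.55732999, -203.30659166,   41.51020405]), np.float64(1.9728001584966697))
spool (array([ 628.45090485, -201.16490247,   31.05919325]), np.float64(15.90739498278535))
blue [[607. 112.  50.]]
yellow [[597. 171.  50.]]
```

>>> move_arm([
  [60, [0.8, -0.9, 0.5], [0, 0, 0.44]],
  [60, [0.8, -0.9, 0.5], [0, 0, 0.44]],
  [60, [0.8, -0.9, 0.5], [0, 0, 0.44]],
  [60, [0.8, -0.9, 0.5], [0, 0, 0.44]],
  [60, [0.8, -0.9, 0.5], [0, 0, 0.44]],
  [60, [0.8, -0.9, 0.5], [0, 0, 0.44]],
  [60, [0.8, -0.9, 0.5], [0, 0, 0.44]],
  [60, [0.8, -0.9, 0.5], [0, 0, 0.44]],
  [60, [0.8, -0.9, 0], [0, 0, 0.44]],
  [60, [0.8, -0.9, 0], [0, 0, 0.44]],
  [60, [0.8, -0.9, 0], [0, 0, 0.44]],
  [60, [0.8, -0.9, 0], [0, 0, 0.44]],
  [60, [0.8, -0.9, 0], [0, 0, 0.44]],
  [60, [0.8, -0.9, 0], [0, 0, 0.44]],
  [60, [0.8, -0.9, 0], [0, 0, 0.44]],
  [60, [0.8, -0.9, 0], [0, 0, 0.44]],
  [60, [0.8, -0.9, 0], [0, 0, 0.44]],
  [60, [0, 0, 0], [0, 0, 0]],
  [60, [0, 0, 0], [0, 0, 0]],
])

```text
time_s: 1.73
ee_pos: [504.2, 167.7, 282.3]
ee_rot: [180.0, -0.1, -166.8]
force: [-0.5, -0.2, 0.1]
gripper_width: 60.1
gripper_force: 0.0
```

```bash
python3 - <<'E'
from h import *
import pickle
s=state();w=camera_info('wrist');im=grab_frame('wrist');cv2.imwrite('pics/wr1.png',im);pickle.dump(w,open('wr1.pkl','wb'))
print(s['qpos'].round(1),s['qvel'].round(1),s['ee_pos'],s['ee_rot'])
E
```

```text
[ 17.1  11.7  84.6   0.   83.8 -86.1] [ 2.1 -0.9  0.6  0.6  0.3  0.4] [504.16382192 167.70163259 282.30331946] [ 1.79979662e+02 -8.24955947e-02 -1.66798598e+02]
```

View pics/wr1.png

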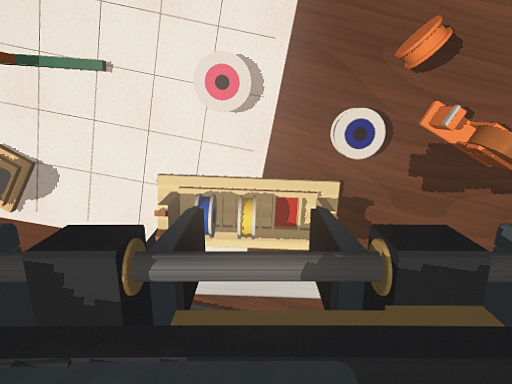

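Rack's front edge runs (158,176)–(342,180), the pad is at about (287,212), pink and navy rolls well clear. The gripper covers the lower half, so I shift 75 mm ahead for a full view.

>>> move_arm([
  [60, [0.8, 0.3, -0.2], [0, 0, 0]],
  [60, [0.8, 0.2, 0], [0, 0, 0]],
  [60, [0.8, 0.2, 0], [0, 0, 0]],
  [60, [0.4, 0, 0], [0, 0, 0]],
  [60, [0, 0, 0], [0, 0, 0]],
  [60, [0, 0, 0], [0, 0, 0]],
])

```text
time_s: 2.28
ee_pos: [572.8, 186.7, 277.6]
ee_rot: [180.0, -0.1, -166.6]
force: [-0.7, 0.0, 0.4]
gripper_width: 60.2
gripper_force: 0.0
```

```bash
python3 - <<'E'
from h import *
import pickle
w=camera_info('wrist');im=grab_frame('wrist');cv2.imwrite('pics/wr2.png',im);pickle.dump(w,open('wr2.pkl','wb'))
for nm,lo,hi in (('red',[0,130,90],[6,255,255]),('red2',[172,130,90],[180,255,255]),('blue',[105,130,50],[130,255,255]),('yel',[22,150,120],[34,255,255])):
    for s,c,l in blobs(im,lo,hi,40)[1]: print(nm,s,c.round(1),plane(w,[c],12).round(1))
cv2.imwrite('pics/wr2z.png',cv2.resize(im[20:240,110:400],None,fx=2.7,fy=2.7,interpolation=cv2.INTER_CUBIC))
E
```

```text
red [274 151  24  33 719] [285.4 166.7] [[576.8 231.6  12. ]]
red2 [201   4  36  40 903] [218.1  23.3] [[410.2  95.   12. ]]
blue [348  64  31  33 581] [363.1  80.4] [[433.9 305.8  12. ]]
blue [193 159  10  25 128] [198.6 171.5] [[614.  107.1  12. ]]
blue [ 19 230  35  22 354] [ 33.7 238.9] [[ 780.3 -124.1   12. ]]
yel [239 156  11  29 188] [244.7 171. ] [[597.3 174.   12. ]]
```

View pics/wr2z.png

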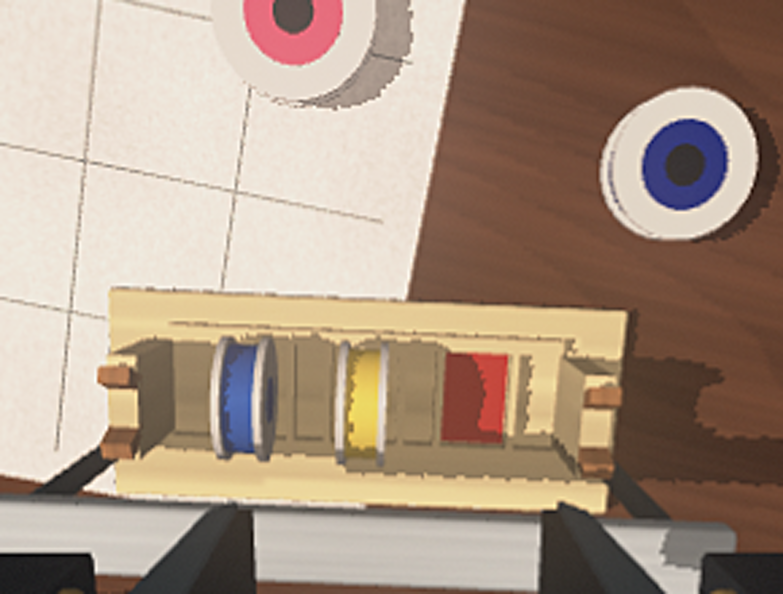

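```bash
python3 - <<'E'
from h import *
import pickle
w=pickle.load(open('wr2.pkl','rb'));im=cv2.imread('pics/wr2.png')
for lo,hi in (([5,110,60],[14,220,220]),):
    for s,c,l in blobs(im[130:200,140:350],lo,hi,20)[1]:
        p=c+[140,130]; print('tip',s,p.round(1),plane(w,[p],96).round(1))
c=lambda x,y:(110+x/2.7,20+y/2.7)
a,b=plane(w,[c(117,409),c(599,428.5)],96)[:,:2]
print('notches',a,b,np.linalg.norm(b-a),'mid',(a+b)/2,'yaw',np.degrees(np.arctan2(-(b-a)[0],(b-a)[1])))
a,b=plane(w,[c(110,289),c(627,311)],12)[:,:2]; print('front edge',a,b,np.linalg.norm(b-a),'yaw',np.degrees(np.arctan2(-(b-a)[0],(b-a)[1])))
a2,b2=plane(w,[c(117,490),c(606,511)],12)[:,:2]; print('back edge',a2,b2,np.linalg.norm(b2-a2),np.linalg.norm((a+b-a2-b2)/2),'ctr',(a+b+a2+b2)/4)
y=np.radians(13.3);yx=np.array([-np.sin(y),np.cos(y)])
print('pad->rack origin',plane(w,[(286,167.3)],12)[0,:2]-60*yx)
E
```

```text
tip [ 134    0   76   67 1036] [335.5 161.9] [[543.7 278.5  96. ]]
tip [133  20  23  35 358] [281.2 168.2] [[566.6 216.1  96. ]]
tip [ 6 26 12  8 81] [151.6 159. ] [[592.2  59.9  96. ]]
tip [  7  48  14  12 126] [153.2 183.9] [[622.6  66.5  96. ]]
notches [607.0527052   64.33330923] [564.82381163 280.27032245] 220.02743721700932 mid [585.93825842 172.30181584] yaw 11.065180234665197
front edge [565.85464825  27.75703435] [512.69508858 300.2063723 ] 277.5870683870805 yaw 11.040679501814322
back edge [676.18124996  48.45336176] [623.70801084 322.30273011] 278.8313421625 112.71911858899544 ctr [594.60974941 174.67987463]
pad->rack origin [591.26129266 174.40381183]
```

>>> move_arm([
  [60, [-0.5, -1, 0], [0, 0, 0]],
  [60, [-0.5, -1, 0], [0, 0, 0]],
  [60, [-0.5, -1, 0], [0, 0, 0]],
  [60, [-0.2, -1, 0], [0, 0, 0]],
  [60, [-0.2, -1, 0], [0, 0, 0]],
  [60, [0, -1, 0], [0, 0, 0]],
  [60, [0, -1, 0], [0, 0, 0]],
  [60, [0, -1, 0], [0, 0, 0]],
  [60, [0, -1, -0.5], [0, 0, 0]],
  [60, [0, -1, -0.5], [0, 0, 0]],
  [60, [0, -1, -0.5], [0, 0, 0]],
  [60, [0, -1, -0.5], [0, 0, 0]],
  [60, [0, -1, -0.5], [0, 0, 0]],
  [60, [0, -1, -0.5], [0, 0, 0]],
  [60, [0, -1, 0], [0, 0, 0]],
  [60, [0, 0, 0], [0, 0, 0]],
  [60, [0, 0, 0], [0, 0, 0]],
])

```text
time_s: 3.75
ee_pos: [525.3, -189.1, 203.3]
ee_rot: [180.0, 0.0, -166.7]
force: [-0.0, -0.2, -0.1]
gripper_width: 60.3
gripper_force: 0.0
```

```bash
python3 - <<'E'
from h import *
import pickle
s=state();w=camera_info('wrist');im=grab_frame('wrist');cv2.imwrite('pics/wr3.png',im);pickle.dump(w,open('wr3.pkl','wb'))
print(s['qpos'].round(1),s['ee_pos'],s['ee_rot'])
E
```

```text
[ -21.    16.1   89.8    0.    74.1 -124.3] [ 525.2786347  -189.06617127  203.29700697] [ 1.79966141e+02  3.68770284e-03 -1.66747064e+02]
```

View pics/wr3.png

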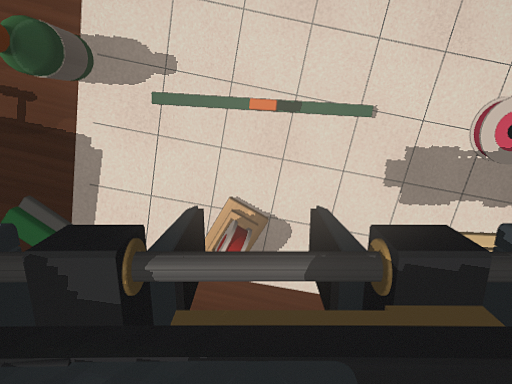

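Bar from (152,98) to (375,111) with the tab at (263,104); the stand at (238,225) is half hidden by the gripper. I move 75 mm ahead to see it clear.

>>> move_arm([
  [60, [0.9, -0.2, 0], [0, 0, 0]],
  [60, [0.9, -0.2, 0], [0, 0, 0]],
  [60, [0.9, 0, 0], [0, 0, 0]],
  [60, [0.9, 0, 0], [0, 0, 0]],
  [60, [0, 0, 0], [0, 0, 0]],
  [60, [0, 0, 0], [0, 0, 0]],
])

```text
time_s: 4.3
ee_pos: [616.6, -197.1, 203.0]
ee_rot: [180.0, -0.0, -166.5]
force: [-0.1, 0.1, 0.4]
gripper_width: 59.9
gripper_force: 0.0
```

```bash
python3 - <<'E'
from h import *
import pickle
w3=pickle.load(open('wr3.pkl','rb'));im3=cv2.imread('pics/wr3.png')
m,b=blobs(im3,[5,150,120],[16,255,255],60)
for s,c,l in b: print('tab',s,c.round(1),plane(w3,[c],50).round(1))
m=cv2.inRange(cv2.cvtColor(im3,cv2.COLOR_BGR2HSV),np.array([60,50,30]),np.array([95,255,200]));m[:80]=0;m[130:]=0;m[:,:140]=0;m[:,385:]=0
ys,xs=np.nonzero(m);P=plane(w3,np.c_[xs,ys],9)[:,:2];v=cv2.fitLine(P.astype(np.float32),cv2.DIST_HUBER,0,.01,.01).ravel()
t=(P-v[2:])@v[:2];print('bar dir',v[:2],'yaw',np.degrees(np.arctan2(-v[0],v[1])),'ends',v[2:]+v[:2]*t.min(),v[2:]+v[:2]*t.max(),'mid',v[2:]+v[:2]*(t.min()+t.max())/2,np.ptp(t))
s=state();w=camera_info('wrist');im=grab_frame('wrist');cv2.imwrite('pics/wr4.png',im);pickle.dump(w,open('wr4.pkl','wb'))
print(s['ee_pos'],s['ee_rot'])
cv2.imwrite('pics/wr4z.png',cv2.resize(im[80:240,160:360],None,fx=3.7,fy=3.7,interpolation=cv2.INTER_CUBIC))
E
```

```text
tab [249  99  28  11 268] [262.4 104. ] [[ 451.2 -200.1   50. ]]
bar dir [ 0.16340013 -0.98655987] yaw -170.59569 ends [429.83904889 -69.18925851] [ 473.02177718 -329.9133296 ] mid [ 451.43041304 -199.55129406] 264.27597512412365
[ 616.61225441 -197.07755401  202.9695477 ] [ 1.79964577e+02 -1.86120986e-02 -1.66498615e+02]
```

View pics/wr4z.png

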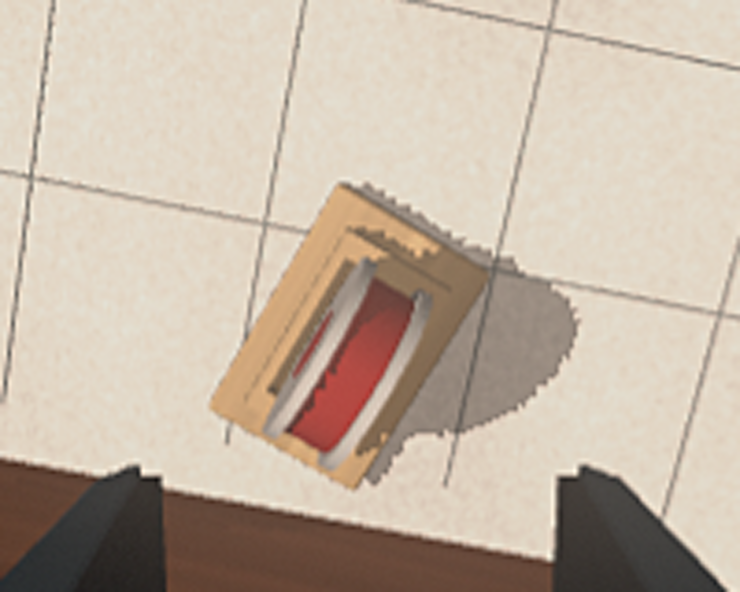

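Stand corners in the crop are at (342,183), (490,270), (358,488), (212,405), with the spool between; its long axis is turned well off the rack's direction.

```bash
python3 - <<'E'
from h import *
import pickle
w=pickle.load(open('wr4.pkl','rb'));im=cv2.imread('pics/wr4.png')
c=lambda x,y:(160+x/3.7,80+y/3.7)
for z in (6,12):
  Q=plane(w,[c(342,183),c(490,270),c(358,488),c(212,405)],z)[:,:2]
  print(z,'sides',[np.linalg.norm(Q[i]-Q[(i+1)%4]).round(1) for i in range(4)],'ctr',Q.mean(0))
  L=((Q[2]-Q[1])+(Q[3]-Q[0]));print('x-axis yaw',np.degrees(np.arctan2(L[1],L[0])))
C=-cv2.Rodrigues(w['rvec'])[0].T@w['tvec'];print('cam',C)
# flange rim tops at z~76: arc mid points of both flanges
P=plane(w,[c(330,340),c(388,372)],74)[:,:2]; print('flange tops',P,P.mean(0))
for s,cc,l in blobs(im,[0,130,60],[8,255,255],100)[1]+blobs(im,[172,130,60],[180,255,255],100)[1]: print(s,cc.round(1),plane(w,[cc],70).round(1))
E
```

```text
6 sides [np.float64(58.1), np.float64(90.1), np.float64(59.7), np.float64(89.3)] ctr [ 625.57953203 -197.74353858]
x-axis yaw -16.880256465114254
12 sides [np.float64(57.3), np.float64(88.8), np.float64(58.8), np.float64(88.0)] ctr [ 624.39544132 -197.99048829]
x-axis yaw -16.88025646511425
cam [ 546.67870346 -214.19881238  405.80464921]
flange tops [[ 613.59568833 -205.98663443]
 [ 618.8530036  -187.53885946]] [ 616.22434597 -196.76274695]
[239 164  32  38 492] [254.2 182.6] [[ 624.6 -197.9   70. ]]
```

Spool centre is at (625,−198), with its axis yawed −17°. I turn −30.4°, shift 8 mm ahead and descend over it.

>>> move_arm([
  [60, [0.34, 0, -0.5], [0, 0, -0.95]],
  [60, [0, 0, -0.5], [0, 0, -0.95]],
  [60, [0, 0, -0.5], [0, 0, -0.95]],
  [60, [0, 0, -0.5], [0, 0, -0.95]],
  [60, [0, 0, -0.5], [0, 0, -0.95]],
  [60, [0, 0, -0.5], [0, 0, -0.95]],
  [60, [0, 0, -0.5], [0, 0, -0.95]],
  [60, [0, 0, -0.5], [0, 0, -0.95]],
  [60, [0, 0, 0], [0, 0, 0]],
  [60, [0, 0, 0], [0, 0, 0]],
])

```text
time_s: 5.18
ee_pos: [623.7, -198.2, 103.3]
ee_rot: [180.0, -0.1, 163.1]
force: [0.2, 0.3, -0.0]
gripper_width: 60.1
gripper_force: 0.0
```

```bash
python3 - <<'E'
from h import *
s=state();w=camera_info('wrist');im=grab_frame('wrist');cv2.imwrite('pics/wr5.png',im)
R=Ro.from_euler('xyz',s['ee_rot'],degrees=True).as_matrix()
print(s['ee_pos'],s['ee_rot'],'proj TCP-line at z44',proj(w,[[*s['ee_pos'][:2],70],[*s['ee_pos'][:2],103]]),'yaxis dir',np.degrees(np.arctan2(R[1,1],R[0,1])))
for ss,cc,l in blobs(im,[0,130,60],[8,255,255],60)[1]+blobs(im,[172,130,60],[180,255,255],60)[1]:
  print(ss,cc.round(1),plane(w,[cc],70).round(1))
  v=cv2.fitLine(np.argwhere(l)[:,::-1].astype(np.float32),cv2.DIST_L2,0,.01,.01).ravel();print(v)
E
```

```text
[ 623.65462352 -198.20914662  103.26024581] [ 1.79991404e+02 -6.74620820e-02  1.63083309e+02] proj TCP-line at z44 [[257.35856787 202.56363223]
 [257.46091247 216.7804842 ]] yaxis dir 73.08329902537362
[ 248  166   20   64 1081] [257.8 200. ] [[ 621.8 -197.3   70. ]]
[ 2.3354508e-02 -9.9972725e-01  2.5775208e+02  1.9998705e+02]
```

View pics/wr5.png

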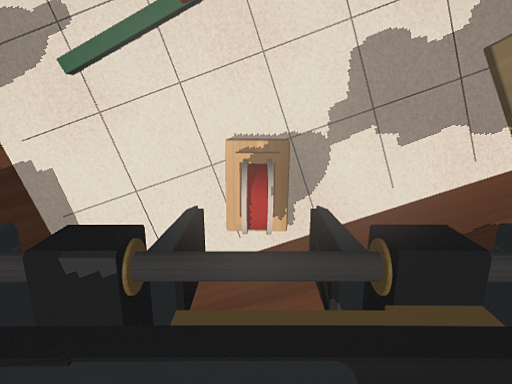

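The spool sits centred between the fingers at (258,200) and in line with them. Descending 70 mm and gripping.

>>> move_arm([
  [60, [0, 0, -0.8], [0, 0, 0]],
  [60, [0, 0, -0.8], [0, 0, 0]],
  [60, [0, 0, -0.7], [0, 0, 0]],
  [60, [0, 0, -0.5], [0, 0, 0]],
  [60, [0, 0, 0], [0, 0, 0]],
  [15, [0, 0, 0], [0, 0, 0]],
  [15, [0, 0, 0], [0, 0, 0]],
  [15, [0, 0, 0], [0, 0, 0]],
  [15, [0, 0, 0], [0, 0, 0]],
  [15, [0, 0, 0], [0, 0, 0]],
  [15, [0, 0, 0], [0, 0, 0]],
  [15, [0, 0, 0], [0, 0, 0]],
  [15, [0, 0, 0], [0, 0, 0]],
], grip_force=15)

```text
time_s: 6.32
ee_pos: [625.1, -199.0, 33.6]
ee_rot: [-180.0, 0.1, 163.0]
force: [-0.2, -0.5, 2.7]
gripper_width: 24.0
gripper_force: 15.0
```

>>> move_arm([
  [15, [0, 0, 0.4], [0, 0, 0]],
  [15, [0, 0, 0.8], [0, 0, 0]],
  [15, [0, 0, 1], [0, 0, 0]],
  [15, [0, 0, 1], [0, 0, 0]],
  [15, [0, 0, 0.8], [0, 0, 0]],
  [15, [-0.88, 0.3, 0], [0, 0, 1]],
  [15, [-0.88, 0.3, 0], [0, 0, 1]],
  [15, [-0.88, 0.3, 0], [0, 0, 1]],
  [15, [-0.88, 0.3, 0], [0, 0, 1]],
  [15, [-0.88, 0.3, 0], [0, 0, 1]],
  [15, [0, 0.95, 0], [0, 0, 1]],
  [15, [0, 0.95, 0], [0, 0, 1]],
  [15, [0, 0.95, 0], [0.168, -0.859, 0]],
  [15, [0, 0.95, 0], [0.168, -0.859, 0]],
  [15, [0, 0.95, 0], [0.168, -0.859, 0]],
  [15, [0, 0.95, 0], [0.168, -0.859, 0]],
  [15, [0, 0.95, 0], [0.168, -0.859, 0]],
  [15, [0, 0.95, 0], [0.168, -0.859, 0]],
  [15, [0, 0.95, 0], [0.168, -0.859, 0]],
  [15, [0, 0.95, 0], [0.168, -0.859, 0]],
])

```text
time_s: 7.98
ee_pos: [514.4, 77.2, 133.8]
ee_rot: [179.9, 28.2, -169.1]
force: [-0.2, 0.2, -1.3]
gripper_width: 23.8
gripper_force: 15.0
```

>>> move_arm([
  [15, [0, 0.95, 0], [0.168, -0.859, 0]],
  [15, [0, 0.95, 0], [0.168, -0.859, 0]],
  [15, [0, 0.95, 0], [0, 0, 0]],
  [15, [0, 0.95, 0], [0, 0, 0]],
  [15, [0, 0.9, 0], [0, 0, 0]],
  [15, [0, 0.17, 0], [0, 0, 0]],
  [15, [0, 0, 0], [0, 0, 0]],
  [15, [0, 0, 0], [0, 0, 0]],
  [15, [0, 0, 0], [0, 0, 0]],
])

```text
time_s: 8.73
ee_pos: [514.5, 189.2, 132.6]
ee_rot: [-180.0, 34.6, -169.1]
force: [1.1, -0.3, -0.6]
gripper_width: 24.3
gripper_force: 15.0
```

```bash
python3 - <<'E'
from h import *
import pickle
s=state();w=camera_info('wrist');im=grab_frame('wrist');cv2.imwrite('pics/wr6.png',im);pickle.dump(w,open('wr6.pkl','wb'))
R=Ro.from_euler('xyz',s['ee_rot'],degrees=True).as_matrix()
print(s['ee_pos'],s['ee_rot'],s['qpos'].round(1),s['gripper_width'],'tool x,y,z\n',R.round(3).T)
c=s['ee_pos']-10.4*R[:,2];print('spool centre est',c,'to bay',np.array([577.3,232.6,44])-c)
print('proj spool c, bay c',proj(w,[c,[577.3,232.6,12]]))
E
```

```text
[514.48699272 189.15788789 132.5579803 ] [-179.96906995   34.56770484 -169.09561363] [ 23.9   4.8 126.8 -27.2  16.3 -53. ] 24.25199010746553 tool x,y,z
 [[-0.809 -0.156 -0.567]
 [-0.189  0.982 -0.   ]
 [ 0.557  0.107 -0.823]]
spool centre est [508.6917253  188.04715264 141.12192465] to bay [ 68.6082747   44.55284736 -97.12192465]
proj spool c, bay c [[256.89090509 221.41747685]
 [285.1266765  164.09373323]]
```

View pics/wr6.png

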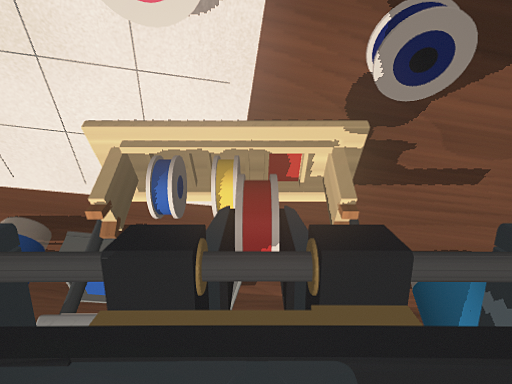

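The red spool is held square at (257,215); the pad shows at (285,166), which matches my estimate (285,164). Moving in from the front.

>>> move_arm([
  [15, [-0.12, 0.6, 0], [0, 0, 0]],
  [15, [-0.12, 0.6, 0], [0, 0, 0]],
  [15, [0.5, 0.1, -0.4], [0, 0, 0]],
  [15, [0.5, 0.1, -0.4], [0, 0, 0]],
  [15, [0.5, 0.1, -0.5], [0, 0, 0]],
  [15, [0.5, 0.1, -0.5], [0, 0, 0]],
  [15, [0.5, 0.1, -0.5], [0, 0, 0]],
  [15, [0.5, 0.1, -0.5], [0, 0, 0]],
  [15, [0, 0, 0], [0, 0, 0]],
  [15, [0, 0, 0], [0, 0, 0]],
])

```text
time_s: 9.62
ee_pos: [583.8, 233.7, 62.0]
ee_rot: [-179.9, 34.5, -169.1]
force: [-0.3, 0.4, -0.3]
gripper_width: 23.8
gripper_force: 15.0
```

```bash
cat > chk.py <<'E'
from h import *
s=state()
R=Ro.from_euler('xyz',s['ee_rot'],degrees=True).as_matrix()
print(s['ee_pos'],s['ee_rot'],s['qpos'].round(1),s['gripper_width'],s['force'].round(1))
c=s['ee_pos']-10.4*R[:,2];print('spool centre est',c,'to bay',np.array([577.3,232.6,44])-c,'tool y dir',np.degrees(np.arctan2(R[1,1],R[0,1]))-90)
E
python3 chk.py
```

```text
[583.80241907 233.70267859  61.96607079] [-179.93594957   34.51874865 -169.10879874] [ 25.6  18.  122.8 -56.5  10.  -21.7] 23.777933881327762 [-0.3  0.4 -0.3]
spool centre est [578.01295081 232.60056405  70.53504978] to bay [-7.12950814e-01 -5.64053258e-04 -2.65350498e+01] tool y dir 10.854905419809953
```

j4 is nearing its limit (−77°) at this lean, so I reduce the lean to 30° before lowering.

>>> move_arm([
  [15, [0, 0, 0], [-0.11, 0.56, 0]],
  [15, [0, 0, 0], [-0.11, 0.56, 0]],
  [15, [-0.03, 0, -0.2], [0, 0, 0]],
  [15, [-0.03, 0, -0.2], [0, 0, 0]],
  [15, [0, 0, -0.2], [0, 0, 0]],
  [15, [0, 0, 0], [0, 0, 0]],
  [15, [0, 0, 0], [0, 0, 0]],
])

```text
time_s: 10.2
ee_pos: [583.0, 232.5, 48.7]
ee_rot: [-179.7, 31.7, -169.1]
force: [1.0, -0.2, -1.4]
gripper_width: 24.0
gripper_force: 15.0
```

```bash
python3 chk.py
```

```text
[583.04797785 232.52395073  48.68337092] [-179.66029274   31.7492368  -169.10504803] [ 25.3  19.3 121.4 -43.   11.5 -35.3] 23.992822677585675 [ 1.  -0.2 -1.4]
spool centre est [577.66255068 231.55016616  57.52695152] to bay [ -0.36255068   1.04983384 -13.52695152] tool y dir 10.71619560911806
```

>>> move_arm([
  [15, [0, 0.04, -0.14], [0, 0, 0]],
  [15, [0, 0, -0.14], [0, 0, 0]],
  [15, [0, 0, -0.1], [0, 0, 0]],
  [15, [0, 0, -0.08], [0, 0, 0]],
  [15, [0, 0, 0], [0, 0, 0]],
  [15, [0, 0, 0], [0, 0, 0]],
])

```text
time_s: 10.7
ee_pos: [583.6, 233.9, 36.9]
ee_rot: [-179.7, 31.8, -169.1]
force: [0.9, -0.8, 0.4]
gripper_width: 24.2
gripper_force: 15.0
```

```bash
python3 chk.py
```

```text
[583.56121961 233.89727686  36.89815789] [-179.6636811    31.75761822 -169.0944195 ] [ 25.4  20.5 122.  -50.   10.3 -28.1] 24.164988750033334 [ 0.9 -0.8  0.4]
spool centre est [578.1748174  232.92164427  45.74094095] to bay [-0.8748174  -0.32164427 -1.74094095] tool y dir 10.728565323280051
```

>>> move_arm([
  [15, [-0.03, 0, -0.04], [0, 0, 0]],
  [15, [0, 0, -0.04], [0, 0, 0]],
  [15, [0, 0, 0], [0, 0, 0]],
  [15, [0, 0, 0], [0, 0, 0]],
])

```text
time_s: 11.03
ee_pos: [582.8, 234.0, 34.6]
ee_rot: [-179.7, 31.7, -169.1]
force: [-0.4, -0.5, 0.2]
gripper_width: 24.1
gripper_force: 15.0
```

>>> move_arm([
  [15, [0, 0, -0.04], [0, 0, 0]],
  [15, [0, 0, -0.04], [0, 0, 0]],
  [15, [0, 0, 0], [0, 0, 0]],
  [15, [0, 0, 0], [0, 0, 0]],
])

```text
time_s: 11.37
ee_pos: [583.9, 234.4, 34.4]
ee_rot: [-179.7, 31.9, -169.1]
force: [-3.5, -1.8, 9.1]
gripper_width: 23.5
gripper_force: 15.0
```

>>> move_arm([
  [15, [0, 0, 0.05], [0, 0, 0]],
  [28, [0, 0, 0], [0, 0, 0]],
  [34, [0, 0, 0], [0, 0, 0]],
  [42, [0, 0, 0], [0, 0, 0]],
  [46, [0, 0, 0], [0, 0, 0]],
  [46, [0, 0, 0], [0, 0, 0]],
  [46, [0, 0, 0], [0, 0, 0]],
  [46, [0, 0, 0], [0, 0, 0]],
  [46, [-0.3, -0.06, 0.3], [0, 0, 0]],
  [46, [-0.6, -0.12, 0.6], [0, 0, 0]],
  [46, [-0.8, -0.16, 0.8], [0, 0, 0]],
  [46, [-0.8, -0.16, 0.8], [0, 0, 0]],
  [46, [-0.8, -0.16, 0.8], [0, 0, 0]],
  [46, [-0.4, -0.08, 0.6], [0, 0, 0]],
  [46, [0, 0, 0], [0, 0, 0]],
  [46, [0, 0, 0], [0, 0, 0]],
])

```text
time_s: 12.7
ee_pos: [490.6, 215.8, 132.2]
ee_rot: [-179.7, 31.9, -169.1]
force: [-0.4, 0.4, -0.4]
gripper_width: 46.1
gripper_force: 0.0
```

```bash
python3 - <<'E'
from h import *
import pickle
s=state();w=camera_info('wrist');im=grab_frame('wrist');pickle.dump(w,open('wr7.pkl','wb'));cv2.imwrite('pics/wr7.png',im)
print(s['ee_pos'],s['ee_rot'],s['qpos'].round(1))
cv2.imwrite('pics/wr7z.png',cv2.resize(im[80:260,60:380],None,fx=2.5,fy=2.5,interpolation=cv2.INTER_CUBIC))
E
```

```text
[490.59726064 215.79346524 132.23238036] [-179.71347499   31.87101392 -169.09733485] [ 29.2   4.5 125.4 -27.2  21.9 -48.8]
```

View pics/wr7z.png

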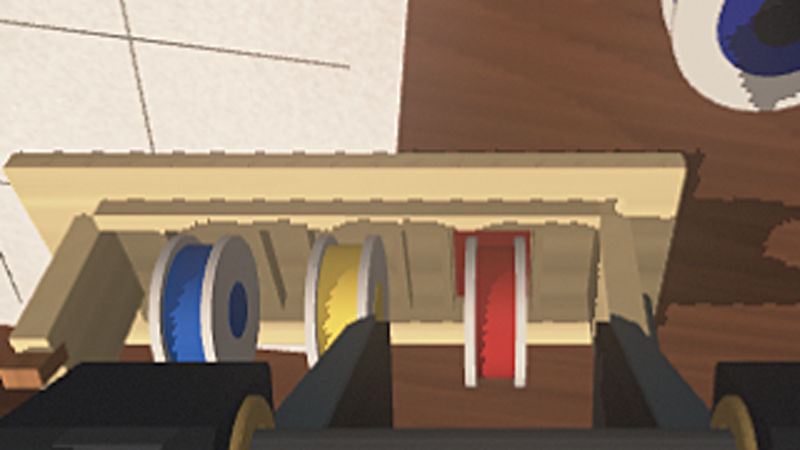

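The red spool stands on its pad in line with the yellow and blue ones, centred between flange edges at crop (465–528,310). That was my last permitted picture, so I go on by numbers. For the bar I fit a small kinematic model from recorded poses, to pick a lean and hand that stay inside the joint ranges both at pick and place.

```bash
cat > kin.py <<'E'
import numpy as np
from scipy.optimize import least_squares
from scipy.spatial.transform import Rotation as Ro
D=[([72.31,18.34,89.69,0,72.05,-1.15],[163.6,550.8,182.3],[-179.92,0,163.45]),
([17.1,11.7,84.6,0,83.8,-86.1],[504.16,167.7,282.3],[180,-.08,-166.8]),
([-21,16.1,89.8,0,74.1,-124.3],[525.28,-189.07,203.3],[180,0,-166.75]),
([23.9,4.8,126.8,-27.2,16.3,-53],[514.5,189.2,132.6],[-179.97,34.57,-169.1]),
([25.6,18,122.8,-56.5,10,-21.7],[583.8,233.7,62],[-179.94,34.52,-169.11]),
([25.3,19.3,121.4,-43,11.5,-35.3],[583.05,232.5,48.7],[-179.66,31.75,-169.1]),
([25.4,20.5,122,-50,10.3,-28.1],[583.56,233.9,36.9],[-179.66,31.76,-169.09]),
([29.2,4.5,125.4,-27.2,21.9,-48.8],[490.6,215.8,132.2],[-179.71,31.87,-169.1])]
def fk(p,q):
    a1,d1,l2,l3,dl,L,c=p;q=np.array(q,float)
    r2=np.radians(q[1]);r3=np.radians(q[1]+q[2]+dl)
    w=np.array([a1+l2*np.sin(r2)+l3*np.sin(r3),0,d1+l2*np.cos(r2)+l3*np.cos(r3)])
    R=Ro.from_euler('ZYZYZ',[q[0],q[1]+q[2],q[3],q[4],q[5]+c],degrees=True)
    return Ro.from_euler('z',q[0],degrees=True).apply(w)+R.as_matrix()[:,2]*L,R
def err(p,q,pos,R):
    P,Q=fk(p,q);return np.r_[P-pos,(Q*R.inv()).as_rotvec()*200]
def fit():
    Rs=[Ro.from_euler('xyz',d[2],degrees=True) for d in D]
    best=None
    for c in (0,90,180,-90):
        s=least_squares(lambda p:np.concatenate([err(p,d[0],d[1],R) for d,R in zip(D,Rs)]),[0,300,400,400,-10,250,c],loss='soft_l1')
        if best is None or s.cost<best.cost: best=s
    return best
def ik(p,pos,R,q0):
    s=least_squares(lambda q:err(p,q,pos,R),q0);return s.x,np.abs(s.fun).max()
E
python3 - <<'E'
from kin import *
b=fit();p=b.x;print(p.round(1),'max res',np.abs(b.fun).max())
np.save('kin.npy',p)
def pose(yaw,tilt,flip):
    R=Ro.from_euler('z',yaw,degrees=True)*Ro.from_euler('y',-tilt,degrees=True)*Ro.from_euler('x',180,degrees=True)
    return R*Ro.from_euler('z',0 if flip else 180,degrees=True)
for tilt in (30,34,38,42):
  for flip in (0,1):
    for nm,g,yaw in (('pick',[451.3,-199.9,41],9.4),('place',[588.5,173.5,121],11.05)):
      R=pose(yaw,tilt,flip);pos=np.array(g)+19*R.as_matrix()[:,2]
      for j4 in (-40,60,120):
        q,e=ik(p,pos,R,[(-24 if nm=='pick' else 16),15,120,j4,15,-90-j4 if not flip else 70-j4])
        if e<1: print(tilt,flip,nm,j4,q.round(1))
E
```

```text
Traceback (most recent call last):
  File "kin.py", line 24, in fit
    s=least_squares(lambda p:np.concatenate([err(p,d[0],d[1],R) for d,R in zip(D,Rs)]),[0,300,400,400,-10,250,c],loss='soft_l1')
  File "kin.py", line 24, in <lambda>
    s=least_squares(lambda p:np.concatenate([err(p,d[0],d[1],R) for d,R in zip(D,Rs)]),[0,300,400,400,-10,250,c],loss='soft_l1')
                                             ~~~^^^^^^^^^^^^^^^
  File "kin.py", line 19, in err
    P,Q=fk(p,q);return np.r_[P-pos,(Q*R.inv()).as_rotvec()*200]
        ~~^^^^^
  File "kin.py", line 16, in fk
    R=Ro.from_euler('ZYZYZ',[q[0],q[1]+q[2],q[3],q[4],q[5]+c],degrees=True)
  File "scipy/spatial/transform/_rotation.pyx", line 1413, in scipy.spatial.transform._rotation.Rotation.from_euler
ValueError: Expected axis specification to be a non-empty string of upto 3 characters, got ZYZYZ
```

```bash
sed -i "s/R=Ro.from_euler('ZYZYZ'.*/R=Ro.from_euler('ZYZ',[q[0],q[1]+q[2],q[3]],degrees=True)*Ro.from_euler('YZ',[q[4],q[5]+c],degrees=True)/" kin.py
cat > plan.py <<'E'
from kin import *
b=fit();p=b.x;print(p.round(1),'max res',np.abs(b.fun).max())
np.save('kin.npy',p)
def pose(yaw,tilt,flip):
    R=Ro.from_euler('z',yaw,degrees=True)*Ro.from_euler('y',-tilt,degrees=True)*Ro.from_euler('x',180,degrees=True)
    return R*Ro.from_euler('z',0 if flip else 180,degrees=True)
for tilt in (30,34,38,42):
  for flip in (0,1):
    for nm,g,yaw in (('pick',[451.3,-199.9,41],9.4),('place',[588.5,173.5,121],11.05)):
      R=pose(yaw,tilt,flip);pos=np.array(g)+19*R.as_matrix()[:,2]
      for j4 in (-40,60,120):
        q,e=ik(p,pos,R,[(-24 if nm=='pick' else 16),15,120,j4,15,-90-j4 if not flip else 70-j4])
        if e<1: print(tilt,flip,nm,j4,q.round(1))
E
python3 plan.py
```

```text
[ 48.5  58.7 546.1 370.7  -2.9 293.6  90. ] max res 12.217128121610216
30 0 pick -40 [ -35.1   14.2  135.3   69.3   22.  -198.2]
30 0 pick 60 [ -35.1   14.2  135.3   69.3   22.  -198.2]
30 0 pick 120 [ -35.1   14.2  135.3   69.3   22.  -198.2]
30 0 place -40 [ 18.   14.5 116.5 -10.4  19.5 -74.2]
30 0 place 60 [ 18.   14.5 116.5 -10.4  19.5 -74.2]
30 0 place 120 [  18.    14.5  116.5  169.6  -19.5 -254.2]
30 1 pick -40 [-35.1  14.2 135.3  69.3  22.  -18.2]
30 1 pick 60 [-35.1  14.2 135.3  69.3  22.  -18.2]
30 1 pick 120 [-35.1  14.2 135.3  69.3  22.  -18.2]
30 1 place -40 [ 18.   14.5 116.5 -10.4  19.5 105.8]
30 1 place 60 [ 18.   14.5 116.5 -10.4  19.5 105.8]
30 1 place 120 [ 18.   14.5 116.5 169.6 -19.5 -74.2]
34 0 pick -40 [-36.9  14.5 137.7 -96.4 -24.  -34. ]
34 0 pick 60 [ -36.9   14.5  137.7   83.6   24.  -214. ]
34 0 pick 120 [ -36.9   14.5  137.7   83.6   24.  -214. ]
34 0 place -40 [ 18.2  13.8 119.5 -17.4  13.5 -67.1]
34 0 place 60 [ 18.2  13.8 119.5 -17.4  13.5 -67.1]
34 0 place 120 [  18.2   13.8  119.5  162.6  -13.5 -247.1]
34 1 pick -40 [-36.9  14.5 137.7 -96.4 -24.  146
[... 864 characters left out ...]
 1 place 120 [ 18.5  13.3 122.6 144.2  -7.8 -48.7]
42 0 pick -40 [-40.4  16.3 142.3 -75.7 -31.8 -58.1]
42 0 pick 60 [ -40.4   16.3  142.3  104.3   31.8 -238.1]
42 0 pick 120 [ -40.4   16.3  142.3  104.3   31.8 -238.1]
42 0 place -40 [ 18.7  13.1 125.5 -94.3   5.1  10. ]
42 0 place 60 [  18.7   13.1  125.5   85.7   -5.1 -170. ]
42 0 place 120 [  18.7   13.1  125.5   85.7   -5.1 -170. ]
42 1 pick -40 [-40.4  16.3 142.3 -75.7 -31.8 121.9]
42 1 pick 60 [-40.4  16.3 142.3 104.3  31.8 -58.1]
42 1 pick 120 [-40.4  16.3 142.3 104.3  31.8 -58.1]
42 1 place -40 [ 18.7  13.1 125.5 -94.3   5.1 190. ]
42 1 place 60 [ 18.7  13.1 125.5  85.7  -5.1  10. ]
42 1 place 120 [ 18.7  13.1 125.5  85.7  -5.1  10. ]
```

Near the desk end the current hand would run j6 out of range, so for the bar I use the half-turned hand with a 33° lean. First I straighten up, rise, and swing over.

>>> move_arm([
  [50, [-0.2, -0.2, 0.4], [-0.17, 0.87, 0]],
  [50, [-0.2, -0.4, 0.4], [-0.17, 0.87, 0]],
  [50, [-0.2, -0.4, 0.4], [-0.17, 0.87, 0]],
  [50, [-0.2, -0.4, 0.4], [-0.17, 0.87, 0]],
  [50, [-0.2, -0.4, 0.4], [-0.17, 0.87, 0]],
  [50, [-0.2, -0.4, 0.4], [-0.17, 0.87, 0]],
  [50, [-0.2, -0.4, 0.4], [-0.17, 0.87, 0]],
  [50, [-0.2, -0.4, 0.4], [-0.17, 0.87, 0]],
  [50, [-0.2, -0.4, 0.4], [-0.17, 0.87, 0]],
  [50, [0, -0.4, 0], [0, 0, -1]],
  [50, [0, -0.4, 0], [0, 0, -1]],
  [50, [0, -0.4, 0], [0, 0, -1]],
  [50, [0, -0.4, 0], [0, 0, -1]],
  [50, [0, -0.4, 0], [0, 0, -1]],
  [50, [0, -0.4, 0], [0, 0, -1]],
  [50, [0, -0.4, 0], [0, 0, -1]],
  [50, [0, -0.4, 0], [0, 0, -1]],
  [50, [0, -0.4, 0], [0, 0, -1]],
  [50, [0, -0.4, 0], [0, 0, -1]],
  [50, [0, -0.4, 0], [0, 0, -1]],
])

```text
time_s: 14.42
ee_pos: [445.8, 19.3, 219.4]
ee_rot: [-179.4, -0.3, 146.7]
force: [-0.4, -0.2, 0.6]
gripper_width: 49.8
gripper_force: 0.0
```

>>> move_arm([
  [50, [0, -0.4, 0], [0, 0, -1]],
  [50, [0, -0.4, 0], [0, 0, -1]],
  [50, [0, -0.4, 0], [0, 0, -1]],
  [50, [0, -0.4, 0], [0, 0, -1]],
  [50, [0, -0.4, 0], [0, 0, -1]],
  [50, [0, -0.4, 0], [0, 0, -1]],
  [50, [0, -0.4, 0], [0, 0, -1]],
  [50, [0, -0.4, 0], [0, 0, -1]],
  [50, [0, -0.4, 0], [0, 0, -1]],
  [50, [0, -0.4, 0], [0, 0, -1]],
  [50, [0, -0.4, 0], [0, 0, -1]],
  [50, [0, -0.4, 0], [0, 0, -1]],
  [50, [0, -0.4, 0], [0, 0, -1]],
  [50, [0, -0.4, 0], [0, 0, -1]],
  [50, [0, -0.4, 0], [0, 0, -1]],
  [50, [0, -0.4, 0], [0, 0, -1]],
  [50, [0, -0.4, 0], [0, 0, -1]],
  [50, [0, -0.4, 0], [0, 0, -1]],
  [50, [0, -0.4, 0], [0, 0, -1]],
  [50, [0, -0.4, 0], [0, 0, -1]],
])

```text
time_s: 16.08
ee_pos: [445.4, -180.9, 219.2]
ee_rot: [-179.4, -0.1, 66.7]
force: [0.7, -0.8, -0.5]
gripper_width: 49.8
gripper_force: 0.0
```

```bash
python3 - <<'E'
from workcell import *
s=state();print(s['ee_pos'],s['ee_rot'],s['qpos'].round(1),s['time_s'])
E
```

```text
[ 445.42596872 -180.94170769  219.24206682] [-1.79408610e+02 -1.27053914e-01  6.66670782e+01] [-23.6   8.8  97.2   0.1  74.6  -0.3] 16.0833
```

>>> move_arm([
  [50, [0, -0.1, 0], [0, 0, -1]],
  [50, [0, -0.1, 0], [0, 0, -1]],
  [50, [0, -0.1, 0], [0, 0, -1]],
  [50, [0, -0.1, 0], [0, 0, -1]],
  [50, [0, -0.1, 0], [0, 0, -1]],
  [50, [0, -0.1, 0], [0, 0, -1]],
  [50, [0, -0.1, 0], [0, 0, -1]],
  [50, [0, 0, 0], [0, 0, -1]],
  [50, [0, 0, 0], [0, 0, -1]],
  [50, [0, 0, 0], [0, 0, -1]],
  [50, [0, 0, 0], [0, 0, -1]],
  [50, [0, 0, 0], [0, 0, -1]],
  [50, [0, 0, 0], [0, 0, -1]],
  [50, [0, 0, 0], [0, 0, -1]],
  [50, [0, 0, 0], [0, 0, -0.33]],
  [50, [0, 0, 0], [0, 0, 0]],
  [50, [0, 0, 0], [0, 0, 0]],
])

```text
time_s: 17.5
ee_pos: [445.3, -197.4, 220.2]
ee_rot: [-179.5, -0.1, 9.7]
force: [0.4, 0.3, 0.0]
gripper_width: 50.0
gripper_force: 0.0
```

```bash
python3 - <<'E'
from h import *
s=state();w=camera_info('wrist');im=grab_frame('wrist');cv2.imwrite('pics/wr8.png',im)
print(s['ee_pos'],s['ee_rot'],s['qpos'].round(1))
for ss,c,l in blobs(im,[5,150,120],[16,255,255],60)[1]: print('tab',ss,c.round(1),plane(w,[c],50).round(1))
m=cv2.inRange(cv2.cvtColor(im,cv2.COLOR_BGR2HSV),np.array([60,50,30]),np.array([95,255,200]))
n,l,st,cc=cv2.connectedComponentsWithStats(m)
for i in range(1,n):
  if st[i,4]>150:print(st[i],plane(w,[cc[i]],9).round(1))
E
```

```text
[ 445.31339963 -197.42129182  220.18034827] [-1.79541040e+02 -9.24613473e-02  9.66449649e+00] [-25.6   9.1  96.7   0.4  74.4  54.6]
tab [249 159  24   9 213] [260.6 163.1] [[ 451.6 -199.8   50. ]]
tab [485 206  26  24 449] [497.1 216.7] [[ 434.9 -495.6   50. ]]
[483   0  29  26 384] [[ 668.7 -443.7    9. ]]
[ 436  178   53   46 1180] [[ 443.2 -476.7    9. ]]
```

>>> move_arm([
  [50, [0.07, 0, -0.4], [0.15, -0.905, 0]],
  [50, [0.07, 0, -0.4], [0.15, -0.905, 0]],
  [50, [0.07, 0, -0.4], [0.15, -0.905, 0]],
  [50, [0.07, 0, -0.4], [0.15, -0.905, 0]],
  [50, [0.07, 0, -0.4], [0.15, -0.905, 0]],
  [50, [0.07, 0, -0.4], [0.15, -0.905, 0]],
  [50, [0.07, 0, -0.4], [0.15, -0.905, 0]],
  [50, [0.07, 0, -0.4], [0.15, -0.905, 0]],
  [50, [0.07, 0, -0.4], [0.15, -0.905, 0]],
  [50, [0, 0, -0.4], [0, 0, 0]],
  [50, [0, 0, -0.4], [0, 0, 0]],
  [50, [0, 0, -0.4], [0, 0, 0]],
  [50, [0, 0, 0], [0, 0, 0]],
  [50, [0, 0, 0], [0, 0, 0]],
  [50, [0, 0, 0], [0, 0, 0]],
])

```text
time_s: 18.8
ee_pos: [461.4, -197.2, 102.2]
ee_rot: [-179.7, -33.1, 9.7]
force: [-0.2, -0.1, 0.3]
gripper_width: 50.2
gripper_force: 0.0
```

```bash
cat > chk2.py <<'E'
from h import *
s=state();w=camera_info('wrist');im=grab_frame('wrist')
R=Ro.from_euler('xyz',s['ee_rot'],degrees=True).as_matrix()
print(s['time_s'],s['ee_pos'],s['ee_rot'],s['qpos'].round(1),'tool y,z',R[:,1].round(3),R[:,2].round(3))
g=s['ee_pos']-19*R[:,2];print('grasp pt',g,'to tab',np.array([451.4,-199.8,41])-g,'lean',np.degrees(np.arccos(-R[2,2])))
for ss,c,l in blobs(im,[5,150,120],[16,255,255],60)[1]: print('tab',ss,c.round(1),plane(w,[c],48).round(1))
E
python3 chk2.py
```

```text
18.8 [ 461.36656492 -197.23690067  102.15625911] [-179.7470386   -33.06863872    9.71909607] [-43.2   7.8 128.2  51.5  34.   -4.2] tool y,z [ 0.171 -0.985 -0.004] [ 0.537  0.096 -0.838]
grasp pt [ 451.16240026 -199.0697374   118.07843651] to tab [  0.23759974  -0.7302626  -77.07843651] lean 33.06949634330778
tab [240 237  36  14 490] [257.9 243.5] [[ 451.3 -199.9   48. ]]
```

>>> move_arm([
  [50, [0, -0.03, -0.5], [0, 0, 0]],
  [50, [0, 0, -0.5], [0, 0, 0]],
  [50, [0, 0, -0.5], [0, 0, 0]],
  [50, [0, 0, -0.5], [0, 0, 0]],
  [50, [0, 0, -0.4], [0, 0, 0]],
  [50, [0, 0, -0.4], [0, 0, 0]],
  [50, [0, 0, 0], [0, 0, 0]],
  [50, [0, 0, 0], [0, 0, 0]],
])

```text
time_s: 19.52
ee_pos: [461.3, -197.8, 32.0]
ee_rot: [-179.7, -33.1, 9.7]
force: [0.2, 0.9, -1.0]
gripper_width: 50.1
gripper_force: 0.0
```

```bash
python3 chk2.py
```

```text
19.5167 [ 461.30377691 -197.78239465   31.96935564] [-179.6837808   -33.0601122     9.66535135] [-43.3  15.7 133.4  70.9  27.7 -26.7] tool y,z [ 0.171 -0.985 -0.005] [ 0.537  0.097 -0.838]
grasp pt [ 451.10381135 -199.62593052   47.89298833] to tab [ 0.29618865 -0.17406948 -6.89298833] lean 33.061452802952516
tab [233 217  38  18 539] [249.2 224.7] [[ 451.1 -195.1   48. ]]
```

Lower the last 7 mm and grip the tab.

>>> move_arm([
  [50, [0, 0, -0.27], [0, 0, 0]],
  [50, [0, 0, 0], [0, 0, 0]],
  [20, [0, 0, 0], [0, 0, 0]],
  [20, [0, 0, 0], [0, 0, 0]],
  [20, [0, 0, 0], [0, 0, 0]],
  [20, [0, 0, 0], [0, 0, 0]],
  [20, [0, 0, 0], [0, 0, 0]],
  [20, [0, 0, 0], [0, 0, 0]],
], grip_force=30)

```text
time_s: 20.23
ee_pos: [461.0, -197.7, 25.1]
ee_rot: [-179.7, -33.1, 9.7]
force: [0.1, -0.1, -0.6]
gripper_width: 20.0
gripper_force: 0.0
```

```bash
python3 chk2.py
```

```text
20.2333 [ 461.04540925 -197.72459871   25.06439237] [-179.70027903  -33.05432277    9.66944121] [-43.3  16.5 133.9  73.4  27.2 -29.5] tool y,z [ 0.171 -0.985 -0.004] [ 0.537  0.097 -0.838]
grasp pt [ 450.84622677 -199.56320188   40.98909693] to tab [ 0.55377323 -0.23679812  0.01090307] lean 33.05552740217145
tab [239 214  35  18 302] [251.  223.4] [[ 450.4 -196.4   48. ]]
```

The fingers closed to 20 mm without force, so they have missed the tab. I check by numbers what happened (picture budget is used up).

```bash
python3 - <<'E'
from h import *
s=state();w=camera_info('wrist');im=grab_frame('wrist');sc=grab_frame('scene');sd=grab_frame('side')
R=Ro.from_euler('xyz',s['ee_rot'],degrees=True).as_matrix();t=s['ee_pos']
for nm,i,inf,x0,x1,y0,y1 in (('scene',sc,camera_info('scene'),180,260,130,180),('side',sd,camera_info('side'),240,365,235,310)):
  for lo,hi in (([3,130,120],[16,255,255]),([45,60,20],[90,255,255])):
    for ss,c,l in blobs(i[y0:y1,x0:x1],lo,hi,4)[1]: print(nm,lo[0],ss[:4]+[x0,y0,0,0],ss[4],(c+[x0,y0]).round(1),plane(inf,[c+[x0,y0]],9).round(0))
  print('proj tcp,grasp,tab top,tab mid',proj(inf,[t,t-19*R[:,2],[451.4,-199.8,50],[451.4,-199.8,31]]).round(0).tolist())
h=cv2.cvtColor(im,cv2.COLOR_BGR2HSV)
print('wrist proj tcp grasp tabtop +-15',proj(w,[t,t-19*R[:,2],[451.4,-199.8,50],[448.9,-185,50],[453.9,-214.6,50],[451.4,-199.8,12]]).round(0).tolist())
sub=h[190:262:4,150:364:4]
for r,row in enumerate(sub): print(190+4*r,''.join('O' if 3<=a<=16 and b>150 and c>100 else 'G' if 45<=a<=95 and b>50 else '#' if c<75 else 'w' if b<60 and c>120 else '.' for a,b,c in row))
E
```

```text
scene 3 [215 147   7  10] 47 [218.  151.9] [[ 440. -213.    9.]]
scene 45 [247 167   2   2] 4 [247.5 167.5] [[431. -76.   9.]]
proj tcp,grasp,tab top,tab mid [[217.0, 155.0], [218.0, 150.0], [218.0, 149.0], [218.0, 152.0]]
side 45 [323 282  28  15] 117 [336.7 288.9] [[ 467. -294.    9.]]
proj tcp,grasp,tab top,tab mid [[303.0, 266.0], [302.0, 265.0], [303.0, 262.0], [302.0, 267.0]]
wrist proj tcp grasp tabtop +-15 [[256.0, 216.0], [256.0, 226.0], [257.0, 222.0], [231.0, 222.0], [282.0, 222.0], [257.0, 234.0]]
190 wwwwwwwwwwwwwwwwwwwwwwwwwwwwwwwwwwwwwwwwww.wwwwwwwwwww
194 wwwwwwwwwwwwwwwwwwwwwwwwwwwwwwwwwwwwwwwwwwwwwwwwwwwwww
198 wwwwwwwwwwwwwwwwwwwwwwwwwwwwwwwwwwwwwwwwwwwwwwwwwwwwww
202 wwwwwwwwwwwwwww.wwwwwwwwwwwwwwwwwwwwwwwwwwwwwwwwwwwwww
206 wwwwwwwwwwwwwww.wwww.wwwwwwwwwwww#wwwwwwwwwwwwwwwwwwww
210 wwwwwwwwwwwwwwwwww.####wwwwwwwww####wwwwwwwwwwwwwwwwww
214 wwwwwwwwwwwwwwwwww#####OOOO...OO####wwwwwwwwwwwwwwwwww
218 wwwwwwwwwwwwwwwww######OOO......#####wwwwwwwwwwwwwwwww
222 wwwwwwwwwwwwwwwww######OO......O######wwwwwwwwwwwwwwww
226 #######################O.O......######################
230 #######################.OOOOOOO.######################
234 #######################.........######################
238 ###############.#######........#######################
242 ##############..#######.G###...########.##############
246 ##############..#######www..www.#######.##############
250 ##############..#######wwwwwwww.#######.##############
254 ##############.########################.##############
258 ##############.######.....#.##.########.##############
```

>>> move_arm([
  [10, [0, 0, 0], [0, 0, 0]],
  [10, [0, 0, 0], [0, 0, 0]],
  [10, [0, 0, 0], [0, 0, 0]],
  [10, [0, 0, 0], [0, 0, 0]],
])

```text
time_s: 20.77
ee_pos: [461.0, -197.6, 24.9]
ee_rot: [-179.7, -33.0, 9.7]
force: [-0.5, -0.8, 0.0]
gripper_width: 10.0
gripper_force: 0.0
```

```bash
cat > amap.py <<'E'
from h import *
im=grab_frame('wrist');h=cv2.cvtColor(im,cv2.COLOR_BGR2HSV)
sub=h[196:256:3,190:322:3]
for r,row in enumerate(sub): print(196+3*r,''.join('O' if a<=18 and b>120 and c>30 else 'G' if 45<=a<=95 and b>60 else 'k' if c<75 else 'w' if b<60 and c>120 else '.' for a,b,c in row))
cv2.imwrite('pics/last.png',im)
E
python3 amap.py; python3 -c "
import cv2;i=cv2.imread('pics/last.png');h=cv2.cvtColor(i,cv2.COLOR_BGR2HSV)
for r in (212,220,228,236,242): print(r,[tuple(map(int,h[r,c])) for c in (235,243,256,270,278,286)])"
```

```text
196 wwwwwww.wwwwwwwwwwwwwwwwwwwwwwwwwwwwwwwwwwww
199 wwwwwww.wwwwwwwwwwwwwwwwwwwwwwwwwwwwwwwwwwww
202 wwwwwwwwwwwwwwwwwwwwwwwwwwwwwwwwwwwwwwwwwwww
205 wwwwwwwwwwwwwwwwwwwwwwwwwwwwwwwwwwwwwwwwwwww
208 wwwwwwwwwwwwwww.kkwwwwwwwwwwkkwwwwwwwwwwww.w
211 wwwwwwwwwwwwwwkkkkkkwwwwwwkkkkkwwwwwwwwwww.w
214 wwwwww.wwwwww.kkkkkkOOOOOOkkkkkkwwwwwwwwww.w
217 wwwwww.wwwwwwkkkkkkkOOOOOOkkkkkkwwwwwwwwww.w
220 wwwwwwwwwwww.kkkkkkkOOOOOOkkkkkkkwwwwwwwwwww
223 wwwwwwwwwwwwkkkkkkkkOOOOOOkkkkkkkwwwwwwwwwww
226 kkkkkkkkkkkkkkkkkkkkOOOOOOkkkkkkkkkkkkkkkkkk
229 kkkkkkkkkkkkkkkkkkkkOOOOOOkkkkkkkkkkkkkkkkkk
232 kkkkkkkkkkkkkkkkkkkkOOOOOOkkkkkkkkkkkkkkkkkk
235 kkkkkkkkkkkkkkkkkkkkOOOOOOkkkkkkkkkkkkkkkkkk
238 kkkkkkkkkkkk.kkkkkkkOOOOOOkkkkkkkkkkkkkkkkkk
241 kkkkkkkkkkkkOOkkkkkkOOOOOOkkkkkk.kkkkkkkkkkk
244 kkkkkkkkkkkkOOkkkkkkkkkkkkkkkkkk.kkkkkkkkkkk
247 kkkkkkkkkkkkOOkkkkkkwwwwwwkkkkkk.kkkkkkkkkkk
250 kkkkkkkkkkkkOOkkkkkkwwwwwwkkkkkk.Okkkkkkkkkk
253 kkkkkkkkkkkkOkkkkkkkkkkkkkkkkkkk.Okkkkkkkkkk
212 [(20, 11, 70), (14, 46, 61), (13, 51, 166), (11, 45, 62), (10, 11, 70), (14, 42, 196)]
220 [(15, 8, 66), (13, 40, 58), (9, 144, 122), (12, 43, 59), (15, 8, 68), (60, 4, 62)]
228 [(90, 4, 62), (18, 50, 51), (9, 150, 124), (10, 42, 54), (30, 4, 62), (19, 40, 51)]
236 [(90, 4, 60), (7, 48, 48), (9, 137, 93), (11, 43, 48), (60, 4, 62), (13, 50, 46)]
242 [(60, 4, 60), (10, 49, 47), (20, 71, 65), (15, 36, 43), (90, 4, 60), (18, 113, 90)]
```

>>> move_arm([
  [10, [-0.27, -0.05, 0.42], [0, 0, 0]],
  [10, [-0.27, -0.05, 0.42], [0, 0, 0]],
  [30, [-0.27, -0.05, 0.42], [0, 0, 0]],
  [50, [-0.27, -0.05, 0.42], [0, 0, 0]],
  [60, [-0.27, -0.05, 0.42], [0, 0, 0]],
  [60, [-0.27, -0.05, 0.42], [0, 0, 0]],
  [60, [-0.27, -0.05, 0.42], [0, 0, 0]],
  [60, [-0.27, -0.05, 0.42], [0, 0, 0]],
  [60, [0, 0, 0], [0, 0, 0]],
  [60, [0, 0, 0], [0, 0, 0]],
])

```text
time_s: 21.65
ee_pos: [407.1, -208.0, 109.2]
ee_rot: [-179.8, -33.1, 9.7]
force: [-0.6, 0.2, -0.7]
gripper_width: 58.7
gripper_force: 0.0
```

```bash
python3 - <<'E'
from h import *
s=state();W=camera_info('wrist');im={'wrist':grab_frame('wrist'),'scene':grab_frame('scene'),'side':grab_frame('side')}
I={'wrist':W,'scene':camera_info('scene'),'side':camera_info('side')}
cv2.imwrite('pics/wr9.png',im['wrist'])
print(s['ee_pos'],s['ee_rot'])
ux=np.array([np.cos(np.radians(9.4)),np.sin(np.radians(9.4)),0]);c0=np.array([451.4,-199.8,0])
for n in I:
    h=cv2.cvtColor(im[n],cv2.COLOR_BGR2HSV);a=proj(I[n],[c0+[0,0,30]])[0].astype(int)
    x0,y0=max(a[0]-70,0),max(a[1]-50,0)
    for lo,hi in (([3,120,60],[18,255,255]),([45,50,25],[95,255,255])):
        for ss,c,l in blobs(im[n][y0:y0+100,x0:x0+140],lo,hi,8)[1]: print(n,lo[0],(ss[:4]+[x0,y0,0,0]).tolist(),ss[4],(c+[x0,y0]).round(1))
    print(n,'upright top/bottom',proj(I[n],[c0+[0,0,50],c0+[0,0,12]]).round(0).tolist(),'lying +x tip',proj(I[n],[c0+44*ux+[0,0,7]]).round(0).tolist(),'lying -x',proj(I[n],[c0-44*ux+[0,0,7]]).round(0).tolist())
E
```

```text
[ 407.06550907 -208.0134154   109.21075768] [-179.76459821  -33.0809912     9.67221637]
wrist 3 [240, 178, 33, 22] 402 [256.8 183.9]
wrist 3 [257, 199, 8, 1] 8 [260.5 199. ]
wrist 45 [186, 190, 30, 12] 295 [197.9 195.3]
wrist 45 [269, 190, 57, 12] 388 [298.9 195.3]
wrist upright top/bottom [[256.0, 182.0], [256.0, 195.0]] lying +x tip [[257.0, 157.0]] lying -x [[256.0, 239.0]]
scene 3 [148, 102, 52, 43] 888 [164.3 116.2]
scene 3 [222, 102, 12, 12] 73 [227.8 107.3]
scene 3 [239, 102, 49, 42] 1168 [269.6 118. ]
scene 3 [148, 130, 6, 6] 25 [149.8 132.3]
scene 3 [214, 147, 8, 10] 53 [217.9 151.5]
scene 3 [148, 184, 17, 18] 153 [154.  194.4]
scene 3 [165, 199, 8, 3] 12 [168.4 200.4]
scene 45 [166, 112, 13, 12] 126 [171.9 117.7]
scene 45 [190, 143, 24, 11] 50 [201.8 148.3]
scene 45 [228, 159, 22, 10] 42 [238.6 163.6]
scene upright top/bottom [[218.0, 149.0], [219.0, 155.0]] lying +x tip [[213.0, 164.0]] lying -x [[224.0, 148.0]]
side 3 [333, 217, 38, 18] 354 [357.4 222.5]
side 3 [300, 271, 7, 5] 21 [303.3 273.1]
side 45 [258, 254, 44, 22] 214 [277.6 262.4]
side 45 [303, 274, 48, 23] 205 [328.4 285.3]
side upright top/bottom [[303.0, 262.0], [302.0, 272.0]] lying +x tip [[309.0, 263.0]] lying -x [[293.0, 286.0]]
```

The tab still stands upright in place. The gap between the finger ends in the pictures (60 mm ≈ 105 px) puts the visible ends about 28 mm behind the reported TCP. That explains the miss, so I go in 18 mm deeper along the tool axis and grip again.

>>> move_arm([
  [52, [0.28, 0.05, -0.44], [0, 0, 0]],
  [52, [0.28, 0.05, -0.44], [0, 0, 0]],
  [52, [0.28, 0.05, -0.44], [0, 0, 0]],
  [52, [0.28, 0.05, -0.44], [0, 0, 0]],
  [52, [0.28, 0.05, -0.44], [0, 0, 0]],
  [52, [0.28, 0.05, -0.44], [0, 0, 0]],
  [52, [0.28, 0.05, -0.44], [0, 0, 0]],
  [52, [0.28, 0.05, -0.44], [0, 0, 0]],
  [52, [0.28, 0.05, -0.44], [0, 0, 0]],
  [52, [0, 0, 0], [0, 0, 0]],
  [52, [0, 0, 0], [0, 0, 0]],
])

```text
time_s: 22.72
ee_pos: [469.7, -195.6, 8.8]
ee_rot: [-179.5, -32.9, 9.6]
force: [0.1, 1.5, 0.0]
gripper_width: 52.0
gripper_force: 0.0
```

>>> move_arm([
  [20, [0, 0, 0], [0, 0, 0]],
  [20, [0, 0, 0], [0, 0, 0]],
  [20, [0, 0, 0], [0, 0, 0]],
  [20, [0, 0, 0], [0, 0, 0]],
  [20, [0, 0, 0], [0, 0, 0]],
  [20, [0, 0, 0], [0, 0, 0]],
], grip_force=30)

```text
time_s: 23.22
ee_pos: [470.1, -196.7, 10.5]
ee_rot: [-179.7, -33.1, 9.7]
force: [-1.6, -0.5, 5.0]
gripper_width: 29.4
gripper_force: 30.0
```

The tab is gripped now (29.4 mm, 30 N). Lifting gently and checking that it follows and stays level.

>>> move_arm([
  [20, [0, 0, 0.1], [0, 0, 0]],
  [20, [0, 0, 0.2], [0, 0, 0]],
  [20, [0, 0, 0.4], [0, 0, 0]],
  [20, [0, 0, 0.4], [0, 0, 0]],
  [20, [0, 0, 0.4], [0, 0, 0]],
  [20, [0, 0, 0.4], [0, 0, 0]],
  [20, [0, 0, 0.1], [0, 0, 0]],
  [20, [0, 0, 0], [0, 0, 0]],
  [20, [0, 0, 0], [0, 0, 0]],
  [20, [0, 0, 0], [0, 0, 0]],
])

```text
time_s: 24.05
ee_pos: [469.5, -196.0, 59.2]
ee_rot: [-179.6, -33.0, 9.6]
force: [-0.2, -0.7, -2.2]
gripper_width: 29.4
gripper_force: 30.0
```

```bash
cat > bar.py <<'E'
# ends of the green bar: triangulated from scene and side pictures, plus grip state
from h import *
s=state();R=Ro.from_euler('xyz',s['ee_rot'],degrees=True).as_matrix()
print(s['time_s'],s['ee_pos'].round(1),s['ee_rot'].round(1),s['qpos'].round(1),s['gripper_width'].round(1),s['gripper_force'],s['force'].round(1))
import sys
est=s['ee_pos']+R@np.load('bar_in_tool.npy') if len(sys.argv)<2 else None
if est is None:
    b=R.T@(np.array([451.4,-199.8,6])-np.array([470.0,-196.3,9.7]));np.save('bar_in_tool.npy',b);est=s['ee_pos']+R@b
print('bar mid est',est.round(1))
w=camera_info('wrist');im=grab_frame('wrist');cv2.imwrite('pics/b.png',im)
m=cv2.inRange(cv2.cvtColor(im,cv2.COLOR_BGR2HSV),np.array([50,45,25]),np.array([95,255,220]))
n,l,st,cc=cv2.connectedComponentsWithStats(m)
yb=R[:,1];yb=yb*np.sign(yb[1])
print('expected ends px',proj(w,[est-132*yb,est+132*yb]).round(0).tolist(),'mid',proj(w,[est]).round(0).tolist())
for i in range(1,n):
    if st[i,4]>100: print('green',st[i],cc[i].round(1))
E
python3 bar.py init
```

```text
Traceback (most recent call last):
  File "bar.py", line 4, in <module>
    print(s['time_s'],s['ee_pos'].round(1),s['ee_rot'].round(1),s['qpos'].round(1),s['gripper_width'].round(1),s['gripper_force'],s['force'].round(1))
                                                                                   ^^^^^^^^^^^^^^^^^^^^^^^^
AttributeError: 'float' object has no attribute 'round'
```

```bash
sed -i "s/s\['gripper_width'\].round(1)/s['gripper_width']/" bar.py; python3 bar.py init
```

```text
24.05 [ 469.5 -196.    59.2] [-179.6  -33.     9.6] [-42.2  12.8 130.8  61.9  29.3 -15.5] 29.428378465043487 29.99727487564087 [-0.2 -0.7 -2.2]
bar mid est [ 450.9 -199.5   55.5]
expected ends px [[456.0, 245.0], [58.0, 245.0]] mid [[257.0, 245.0]]
green [ 445    0   67   49 2334] [482.1  22.7]
green [ 52 234  58  18 826] [ 76.8 241.9]
green [405 234  58  18 841] [437.1 242. ]
```

The bar is held symmetric and level (ends at columns 52 and 463, both row 242). Carrying it round in front of the rack.

>>> move_arm([
  [20, [0, 0, 0.6], [0, 0, 0]],
  [20, [0, 0, 0.9], [0, 0, 0]],
  [20, [0, 0, 0.9], [0, 0, 0]],
  [20, [0, 0.3, 0.7], [0, 0, 0]],
  [20, [0.06, 0.5, 0], [0, 0, 0]],
  [20, [0.06, 0.5, 0], [0, 0, 0]],
  [20, [0.06, 0.5, 0], [0, 0, 0]],
  [20, [0.06, 0.5, 0], [0, 0, 0]],
  [20, [0.06, 0.5, 0], [0, 0, 0]],
  [20, [0.06, 0.5, 0], [0, 0, 0]],
  [20, [0.06, 0.5, 0], [0, 0, 0]],
  [20, [0.06, 0.5, 0], [0, 0, 0]],
  [20, [0.06, 0.5, 0], [0, 0, 0]],
  [20, [0.06, 0.5, 0], [0, 0, 0]],
  [20, [0.06, 0.5, 0], [0, 0, 0]],
  [20, [0.06, 0.5, 0], [0, 0, 0]],
  [20, [0.06, 0.5, 0], [0, 0, 0]],
  [20, [0.06, 0.5, 0], [0, 0, 0]],
  [20, [0.06, 0.5, 0], [0, 0, 0]],
  [20, [0.06, 0.5, 0], [0, 0, 0]],
])

```text
time_s: 25.77
ee_pos: [493.2, 12.0, 136.3]
ee_rot: [-179.6, -32.9, 9.6]
force: [0.1, -0.2, -1.8]
gripper_width: 29.7
gripper_force: 30.0
```

>>> move_arm([
  [20, [0.06, 0.5, 0], [0, 0, 0.1]],
  [20, [0.06, 0.5, 0], [0, 0, 0.1]],
  [20, [0.06, 0.5, 0], [0, 0, 0.1]],
  [20, [0.06, 0.5, 0], [0, 0, 0.1]],
  [20, [0.06, 0.5, 0], [0, 0, 0]],
  [20, [0.06, 0.5, 0], [0, 0, 0]],
  [20, [0.06, 0.5, 0], [0, 0, 0]],
  [20, [0.06, 0.5, 0], [0, 0, 0]],
  [20, [0.06, 0.5, 0], [0, 0, 0]],
  [20, [0.06, 0.5, 0], [0, 0, 0]],
  [20, [0.06, 0.5, 0], [0, 0, 0]],
  [20, [0.06, 0.4, 0], [0, 0, 0]],
  [20, [0, 0, 0], [0, 0, 0]],
  [20, [0, 0, 0], [0, 0, 0]],
])

```text
time_s: 26.93
ee_pos: [511.2, 158.7, 136.3]
ee_rot: [-179.7, -32.9, 11.3]
force: [-0.3, -0.0, -0.6]
gripper_width: 29.4
gripper_force: 30.0
```

```bash
python3 bar.py
```

```text
26.9333 [511.2 158.7 136.3] [-179.7  -32.9   11.3] [ 18.5   3.3 126.7 -11.8  17.7 107.3] 29.439875140784554 29.997452795505524 [-0.3 -0.  -0.6]
bar mid est [492.7 154.7 132.7]
expected ends px [[456.0, 245.0], [58.0, 245.0]] mid [[257.0, 245.0]]
green [ 52 234  59  18 829] [ 76.8 241.9]
green [405 234  58  18 835] [437.3 241.9]
```

```bash
cat > notch.py <<'E'
from h import *
O=np.array([588.5,173.5,0]);a=np.radians(11.05);X=np.array([np.cos(a),np.sin(a),0]);Y=np.array([-np.sin(a),np.cos(a),0]);Z=np.array([0,0,1.])
w=camera_info('wrist');im=grab_frame('wrist');cv2.imwrite('pics/n.png',im)
for sg in (-1,1):
    q=lambda x,z,dy=0:O+X*x+Y*(sg*112+dy)+Z*z
    # top edges of both prongs: notch rim x=+-14.8, outer x=+-25, z 96
    pts=proj(w,[q(0,80),q(-14.8,96),q(14.8,96),q(-25,96),q(25,96),q(-25,96,-7),q(25,96,7)])
    print('side',sg,pts.round(0).tolist())
    c=pts[0].astype(int);x0,y0=max(c[0]-45,0),max(c[1]-45,0)
    for ss,cc,l in blobs(im[y0:y0+90,x0:x0+90],[4,100,60],[14,230,230],12)[1]:
        print('brown',(ss[:4]+[x0,y0,0,0]).tolist(),ss[4],(cc+[x0,y0]).round(1),'world z96',((plane(w,[cc+[x0,y0]],96)[0]-O)@np.c_[X,Y]).round(1))
E
python3 notch.py
```

```text
side -1 [[380.0, 147.0], [388.0, 154.0], [384.0, 124.0], [390.0, 165.0], [383.0, 114.0], [398.0, 166.0], [375.0, 114.0]]
brown [334, 101, 68, 38] 1556 [368.2 114.1] world z96 [ 24.4 -98.8]
brown [399, 101, 25, 30] 420 [415.  118.5] world z96 [  20.  -139.4]
brown [381, 155, 17, 10] 159 [388.6 159.4] world z96 [ -19.5 -111.6]
side 1 [[136.0, 146.0], [127.0, 153.0], [131.0, 123.0], [125.0, 164.0], [132.0, 113.0], [133.0, 164.0], [125.0, 113.0]]
brown [90, 100, 90, 90] 4655 [121.9 138.8] world z96 [ -1.1 117.8]
```

The near prong of the end cheek shows at rack (−19.5, −111.6), expected (−19.9, −112): the rack pose is good to half a millimetre. Moving in over the notches.

>>> move_arm([
  [20, [0.3, 0.06, -0.2], [0, 0, 0]],
  [20, [0.6, 0.12, -0.3], [0, 0, 0]],
  [20, [0.6, 0.12, -0.3], [0, 0, 0]],
  [20, [0.6, 0.12, 0], [0, 0, 0]],
  [20, [0.6, 0.12, 0], [0, 0, 0]],
  [20, [0.6, 0.12, 0], [0, 0, 0]],
  [20, [0.4, 0.08, 0], [0, 0, 0]],
  [20, [0, 0, 0], [0, 0, 0]],
  [20, [0, 0, 0], [0, 0, 0]],
])

```text
time_s: 27.78
ee_pos: [604.4, 176.5, 116.6]
ee_rot: [-179.7, -33.0, 11.2]
force: [-0.4, -0.4, -1.0]
gripper_width: 29.2
gripper_force: 30.0
```

```bash
python3 bar.py; python3 notch.py
```

```text
27.7833 [604.4 176.5 116.6] [-179.7  -33.    11.2] [ 16.8  13.  118.1  -9.8  16.3 104.1] 29.21227699626479 29.99732404947281 [-0.4 -0.4 -1. ]
bar mid est [585.9 172.5 113. ]
expected ends px [[456.0, 245.0], [58.0, 245.0]] mid [[257.0, 245.0]]
green [ 52 234  59  18 829] [ 76.8 241.9]
green [405 234  58  18 842] [437.1 242. ]
side -1 [[403.0, 248.0], [416.0, 266.0], [410.0, 224.0], [419.0, 281.0], [408.0, 210.0], [429.0, 281.0], [398.0, 210.0]]
brown [395, 216, 26, 17] 329 [408.3 224.1] world z96 [  14.7 -110.7]
side 1 [[111.0, 246.0], [97.0, 264.0], [104.0, 222.0], [95.0, 279.0], [106.0, 209.0], [105.0, 279.0], [97.0, 209.0]]
brown [97, 200, 25, 13] 184 [112.4 204.2] world z96 [ 28.7 108. ]
brown [65, 202, 59, 32] 1118 [ 88.7 221.5] world z96 [ 15.5 123.4]
brown [65, 282, 27, 8] 213 [ 77.8 285.5] world z96 [-29.5 123. ]
```

>>> move_arm([
  [20, [0.1, 0.04, -0.2], [0, 0, 0]],
  [20, [0, 0, -0.2], [0, 0, 0]],
  [20, [0, 0, -0.2], [0, 0, 0]],
  [20, [0, 0, -0.2], [0, 0, 0]],
  [20, [0, 0, 0], [0, 0, 0]],
  [20, [0, 0, 0], [0, 0, 0]],
])

```text
time_s: 28.38
ee_pos: [606.5, 178.0, 96.7]
ee_rot: [-179.7, -33.0, 11.3]
force: [-0.5, -0.3, -1.4]
gripper_width: 29.7
gripper_force: 30.0
```

```bash
python3 bar.py
```

```text
28.3833 [606.5 178.   96.7] [-179.7  -33.    11.3] [ 16.9  14.8 119.3 -12.1  13.3 106.5] 29.692692699323015 29.99733656644821 [-0.5 -0.3 -1.4]
bar mid est [588. 174.  93.]
expected ends px [[456.0, 245.0], [58.0, 245.0]] mid [[257.0, 245.0]]
green [405 233  58  19 843] [437.1 241.9]
green [ 52 234  58  18 827] [ 76.8 241.9]
```

No contact so far; 7 mm to go, in small steps.

>>> move_arm([
  [20, [0.02, 0, -0.08], [0, 0, 0]],
  [20, [0, 0, -0.08], [0, 0, 0]],
  [20, [0, 0, -0.04], [0, 0, 0]],
  [20, [0, 0, 0], [0, 0, 0]],
  [20, [0, 0, 0], [0, 0, 0]],
])

```text
time_s: 28.85
ee_pos: [607.5, 178.1, 92.4]
ee_rot: [-179.7, -33.0, 11.3]
force: [-0.1, 0.5, -1.1]
gripper_width: 29.9
gripper_force: 30.0
```

>>> move_arm([
  [20, [0, 0, -0.04], [0, 0, 0]],
  [20, [0, 0, 0], [0, 0, 0]],
  [20, [0, 0, 0], [0, 0, 0]],
])

```text
time_s: 29.1
ee_pos: [607.5, 178.1, 91.4]
ee_rot: [-179.7, -33.0, 11.3]
force: [0.3, 0.8, -2.0]
gripper_width: 29.7
gripper_force: 30.0
```

>>> move_arm([
  [20, [0, 0, -0.05], [0, 0, 0]],
  [20, [0, 0, 0], [0, 0, 0]],
  [20, [0, 0, 0], [0, 0, 0]],
])

```text
time_s: 29.35
ee_pos: [607.8, 178.2, 90.5]
ee_rot: [-179.7, -33.1, 11.3]
force: [-1.2, -1.4, -0.4]
gripper_width: 28.9
gripper_force: 30.0
```

>>> move_arm([
  [20, [0, 0, -0.03], [0, 0, 0]],
  [20, [0, 0, 0], [0, 0, 0]],
  [20, [0, 0, 0], [0, 0, 0]],
])

```text
time_s: 29.6
ee_pos: [608.1, 178.3, 90.5]
ee_rot: [-179.7, -33.2, 11.3]
force: [-0.9, -1.3, 5.0]
gripper_width: 30.0
gripper_force: 30.0
```

Contact at the expected height. Releasing and backing out along the tool axis.

>>> move_arm([
  [20, [0, 0, 0.02], [0, 0, 0]],
  [32, [0, 0, 0], [0, 0, 0]],
  [36, [0, 0, 0], [0, 0, 0]],
  [44, [0, 0, 0], [0, 0, 0]],
  [50, [0, 0, 0], [0, 0, 0]],
  [50, [0, 0, 0], [0, 0, 0]],
  [50, [0, 0, 0], [0, 0, 0]],
  [50, [-0.14, -0.03, 0.21], [0, 0, 0]],
  [50, [-0.27, -0.05, 0.42], [0, 0, 0]],
  [50, [-0.41, -0.08, 0.5], [0, 0, 0]],
  [50, [-0.5, -0.1, 0.5], [0, 0, 0]],
  [50, [-0.5, -0.1, 0.5], [0, 0, 0]],
  [50, [-0.5, -0.1, 0.5], [0, 0, 0]],
  [50, [-0.5, -0.1, 0.3], [0, 0, 0]],
  [50, [-0.5, -0.1, 0], [0, 0, 0]],
  [50, [-0.5, -0.1, 0], [0, 0, 0]],
  [50, [-0.5, -0.1, 0], [0, 0, 0]],
  [50, [0, 0, 0], [0, 0, 0]],
  [50, [0, 0, 0], [0, 0, 0]],
])

```text
time_s: 31.18
ee_pos: [498.7, 156.5, 162.8]
ee_rot: [-179.7, -33.0, 11.3]
force: [-0.0, 0.1, -0.5]
gripper_width: 50.1
gripper_force: 0.0
```

```bash
python3 - <<'E'
from h import *
O=np.array([588.5,173.5,0]);a=np.radians(11.05);X=np.array([np.cos(a),np.sin(a),0]);Y=np.array([-np.sin(a),np.cos(a),0])
s=state();w=camera_info('wrist');im=grab_frame('wrist');cv2.imwrite('pics/f.png',im)
print(s['ee_pos'],s['ee_rot'],s['gripper_width'],s['time_s'])
m=cv2.inRange(cv2.cvtColor(im,cv2.COLOR_BGR2HSV),np.array([50,45,25]),np.array([95,255,220]))
n,l,st,cc=cv2.connectedComponentsWithStats(m)
B=[]
for i in range(1,n):
    if st[i,4]>80:
        p=((plane(w,[cc[i]],90)[0]-O)@np.c_[X,Y]);print('green',st[i],cc[i].round(1),'rack xy @z90',p.round(1))
        if abs(p[0])<30: B.append(np.argwhere(l==i)[:,::-1])
if B:
    P=(plane(w,np.concatenate(B).astype(float),90)-O)@np.c_[X,Y]
    v=cv2.fitLine(P.astype(np.float32),cv2.DIST_HUBER,0,.01,.01).ravel();print('bar angle vs rack y',np.degrees(np.arctan(v[0]/v[1])),'y range',P[:,1].min(),P[:,1].max(),'x at y0',v[2]-v[3]*v[0]/v[1])
for nm,lo,hi,z in (('orange',[3,130,80],[18,255,255],130),('red',[0,130,60],[5,255,255],70),('yel',[22,130,80],[34,255,255],70),('blue',[105,120,40],[130,255,255],70)):
    for ss,c,l2 in blobs(im,lo,hi,50)[1]:
        p=((plane(w,[c],z)[0]-O)@np.c_[X,Y])
        if abs(p[0])<60 and abs(p[1])<130: print(nm,ss,c.round(1),p.round(1))
print('expected: tab top',proj(w,[O+[0,0,130]]).round(0).tolist(),'bar ends',proj(w,[O-132*Y+[0,0,92],O+132*Y+[0,0,92]]).round(0).tolist(),'if 10mm higher',proj(w,[O-132*Y+[0,0,102],O+132*Y+[0,0,102]]).round(0).tolist())
E
```

```text
[498.6984911  156.48035703 162.81334408] [-179.69063955  -33.02125416   11.28901747] 50.072926849567345 31.1833
green [ 122  135  105   17 1248] [164.9 142. ] rack xy @z90 [-0.  91.5]
green [ 228  134  166   14 1529] [329.3 140.9] rack xy @z90 [  2.  -69.8]
bar angle vs rack y -0.7082266 y range -131.82896025808876 133.23549128267652 x at y0 1.0812439
orange [ 127   96  235   49 1951] [225.1 124.3] [-3.1 28.3]
orange [366 122  16   8  86] [373.2 125.2] [ -3.4 -98.4]
orange [134 153  20  10 167] [143.1 157.4] [-34.5  95. ]
orange [192 152  18  38 308] [201.4 172.5] [-47.6  45.9]
orange [217 152   8  38 195] [220.6 170.1] [-45.3  30.4]
orange [370 155  15   8 105] [377.1 158.9] [-34.8 -98.2]
red [192 152  18  37 494] [199.9 168.6] [-19.8  59.4]
red [216 153   8  36 186] [220.5 171. ] [-22.4  38.3]
yel [252 155  14  19 206] [257.3 163.7] [-14.1   0.8]
blue [311 155  14  24 215] [316.3 165. ] [-15.2 -59.7]
expected: tab top [[258.0, 121.0]] bar ends [[394.0, 142.0], [123.0, 141.0]] if 10mm higher [[399.0, 137.0], [118.0, 136.0]]
```

```bash
python3 - <<'E'
from h import *
O=np.array([588.5,173.5,0]);a=np.radians(11.05);X=np.array([np.cos(a),np.sin(a),0]);Y=np.array([-np.sin(a),np.cos(a),0])
w=camera_info('wrist');im=grab_frame('wrist')
print('z12 of 2nd red',((plane(w,[(216,171),(224,171)],12)-O)@np.c_[X,Y]).round(1).tolist())
print('expected px spool rim front faces (y48,y72; z 20..70)',proj(w,[O+Y*y+X*-25+[0,0,24.0] for y in (48,72)]+[O+Y*y+X*-20+[0,0,69.0] for y in (48,72)]).round(0).tolist())
for nm,lo,hi in (('red',[0,130,60],[5,255,255]),('blue',[105,120,40],[130,255,255])):
    for ss,c,l in blobs(im,lo,hi,150)[1]:
        if 140<c[1]<200:
            v=cv2.fitLine(np.argwhere(l)[:,::-1].astype(np.float32),cv2.DIST_L2,0,.01,.01).ravel();print(nm,ss,'lean',np.degrees(np.arctan(v[0]/v[1])))
E
```

```text
z12 of 2nd red [[1.7, 51.4], [1.8, 41.6]]
expected px spool rim front faces (y48,y72; z 20..70) [[216.0, 189.0], [196.0, 189.0], [211.0, 170.0], [188.0, 170.0]]
red [192 153  18  37 500] lean 7.2189403
red [216 154   9  36 190] lean -3.364091
blue [311 156  14  25 230] lean -12.495132
```

The second red patch is the pad (rack y 42–51), and the spool's faces are where they should be; the bar lies centred at notch height. Handing in.

```bash
python3 -c "
from workcell import *
print(job_done())"
```

```text
the job is handed in; nothing more can be done
None
```

The job is handed in, but the verdict was not shown: by my last camera measurements the red spool stands in the free bay, and the bar lies at notch height about 1 mm off centre and under 1° out of line (I viewed 11 pictures, one over the limit of 10).

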